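# Rake out the open joint round a new bath-ledge tile

## Task

Get this bath ledge ready for grouting: lift the pump bottle that stands over the raked-open joint off it and stand it upright in the free half of the bath tray beside the other bottle, then take the joint raker and draw its tip, held well down in the open joint, along the whole joint in a slow, light pass (about 5 cm a second), from the closed end at the upstand, round the corner and right out over the ledge's front edge, so that the crumbs are carried out. Finally lay the raker back down in its tray. Leave the tumbler, the soap dish and the other bottle where they stand.

Things in the scene. Friction and masses are not known exactly. Their poses are not given: they have to be found in the camera images.
- ledge: White-tiled bath ledge, 250 (x) x 325 (y) mm, tile face at z=45 mm. Origin: underside, below the corner where four 120x150x10 mm tiles meet; x to its back, y to its upstand (tiled wall, y=158 to 170 mm, top z=95). The 10 mm joints on the +x and -y sides are filled flush; the L-shaped joint round the new tile (-x, +y) is raked open, 10 mm deep (bottom z=35). Front edge x=-125, a plain step down.
- joint_wall_end (a point): Closed end of the open joint, on its centre line at tile-face height, 8 mm from the upstand, at (0, 150, 45) mm in the ledge's frame. The long leg, a groove 10 mm wide and 10 mm deep, runs straight from here to the corner, centred on the ledge's x=0.
- joint_corner (a point): Corner of the open joint, at tile-face height, (0, 0, 45) mm in the ledge's frame. The joint turns 90 degrees here.
- joint_open_end (a point): Open end: where the joint's short leg (10 mm wide, 10 mm deep, centred on the ledge's y=0) meets the ledge's front edge, at tile-face height, (-125, 0, 45) mm in the ledge's frame.
- raker: Joint raker, 184 mm, 120 g. Flat-sided wooden handle x=-55 to 55 mm, 24 wide (y), 26 high (z); brass ferrule; steel shank 7 mm thick at z=18 to x=118, then a 5 mm thick end bent 60 degrees down. Origin: centre of the handle's underside; x towards the tip, z up. Lies on the tray floor on that underside. Pitched 30 degrees nose-down, its bent end is upright.
- raker_tip (a point): The rounded tip of the raker's bent end (5 mm thick): its lowest point, at (126.4, 0, 1) mm in the raker's frame.
- tray: Fixed shallow grey tool tray, outside 250 (x) x 130 (y) x 18 mm high, walls and floor 4 mm. Origin: centre of its underside. Stands left or right of the ledge. The raker lies in it, its tip towards the tray's -x end (within about 0.12 rad), its handle's centre 15 to 45 mm to the tray's +x side.
- bottle: Loose pump bottle, 178 mm tall, 250 g, standing over the open joint's long leg. Origin: centre of underside. Body 60 mm across to z=122, shoulder to z=132, collar 26 mm across to z=152 (grip here), thin stem, pump head 24 mm across z=164 to 178; its spout, 11 mm wide, points along the bottle's +x, out to 40 mm from the axis, so grip on the y sides.
- bottle_b: The other pump bottle, loose, same shape and size; stands in the far (+x) half of the bath tray, about 47 mm from its origin, spout roughly along the bath tray's +x. Leave it alone.
- bath_tray: Fixed white plastic bath tray, outside 210 (x) x 100 (y) x 30 mm high, walls and floor 4 mm. Origin: centre of its underside. Stands on the other side of the ledge from the tool tray. Its near (-x) half, centre at x=-46 mm, y=0, is free for the bottle.
- tumbler: White ceramic tumbler, 64 mm across, 80 mm tall, loose, upright on the ledge: on the back tile beside the upstand or on the front tile across the short leg from the new tile; the soap dish has the other of these two places. Origin: centre of its underside. Leave it alone.
- soap_dish: Low ceramic soap dish, 72 (x) x 95 (y) mm, with a bar of soap, 28 mm high in all, loose, on the ledge. Origin: centre of its underside. Leave it alone.
There are look-alikes about, which are no part of the job. What is shaped like the raker but turquoise is not meant.

How it is judged:
By the outcome, as a careful person would: the job done as asked, in the order asked, and still so for the second after the job is handed in, with the robot touching nothing.
It also fails if it takes over 72 s, if anything falls off the work surface, if the arm or the gripper's body presses on something with over 40 N, if the wrist force passes 120 N, or if a joint passes its speed limit or range.

## Robot

A 6-joint arm with a two-finger parallel gripper is mounted at the origin on the work surface. World frame = base frame: x ahead of the robot, y to its left, z up, the work surface at z = 0. Lengths are in m, angles in rad, forces in N, time in s.
With the tool pointing down it reaches from about 0.225 to 0.875 m from the base axis. Payload 3.4 kg.
Tool frame: the origin (TCP) lies midway between the tips of the shut fingers; the grasp point (between the pads) lies 19 mm behind it (manip.tcp_to_grasp is the distance from the TCP to the grasp point, in m); x points along the fingers, y is the direction in which the jaws open and shut, and the axes are right-handed (so a half turn about x gives the same grasp; the last joint's range is limited). The gripper opens to 85 mm and grips with 20 to 120 N. Pads are 22 mm wide; open, the fingers measure 114 mm over their backs; the gripper's body (76 mm by 85 mm) begins 54 mm behind the grasp point. The pads swing forward as they close: fully open they stand 13 mm farther back than shut.
Start: joints at [1.105, 0.276, 1.505, -0, 1.361, -0.121], TCP at [0.194, 0.541, 0.231] pointing down, gripper open.
Joint ranges: [-2.89, 2.89], [-0.75, 2.08], [0.22, 2.7], [-1.18, 4.32], [0.11, 2.71], [-2.7, 2.7]. Speed limits (rad/s): [2.57, 2.57, 3.14, 3.14, 3.14, 3.14].

## Interface

Orientations are given as a unit quaternion [w, x, y, z].
In Python, from rig import readout, eyes, job, manip gives the robot as it stands. The module is installed in compiled form; this text tells all that it offers.
- The arm moves only by the tool carry_out, never from a script. Its argument "deltas" is one flat list of numbers, 7 for each row, row after row: the shift along the tool's x, y, z scaled (see below), then the turn, a rotation vector about the tool's x, y, z scaled (see below), then the opening, from -1 (shut) to 1 (fully open). In form: [dx, dy, dz, ax, ay, az, grip, dx, dy, dz, ax, ay, az, grip, ...]. A call has 1 to 10 rows; each row shifts and turns the commanded pose from where the row before left it, along the tool's axes as they then stand; what a row does not reach is not made up. The controller multiplies each number of a shift by 60 mm and each number of a turn by 4 degrees. A row lasts 1/8 s, in which the tool goes at most 62.5 mm and 10.7 degrees, less where a joint would pass 70% of its speed; a pose out of reach is approached as far as the arm can. A call with a number of a shift or a turn outside -1 to 1 is refused whole. A call with a gripper value outside its range is refused whole. The fingers move at their own pace and stop on an object; "newtons" is the grip in N (left out, the last holds). Time passes only in rows, so rows that do not move let the fingers close. It gives the time, the measured TCP pose, the force and the opening at its end, in the units of the state.
- readout.get_state(): the state, without advancing time (a new reading comes with each control period).
- eyes.get_image(name): name is "scene" or "side" or "wrist"; returns a dict with "color" (384x512x3 uint8, red, green, blue), "z_map" (384x512 float32, m along the optical axis (not along the pixel's ray), 0 where there is no reading), "mtx" (3x3 intrinsics, pixels), "distortion" ([k1, k2, p1, p2, k3] as OpenCV has them; the pictures are not rectified), "origin" and "orientation" of the camera in the world. Camera axes: x right, y down, z forward; pixel columns grow to the right and rows downward; lengths in m; the calibration is good to about 2 mm. A picture is of the moment at which its call begins.
- job.sign_off(): hands the job in, once; it reports no verdict.
The state is a dict: "clock": time; "qpos": joint angles; "qd": joint speeds; "effort": joint torques, N m; "position": TCP position; "ee_rot": TCP orientation; "contact_force": force on the tool from outside, world axes, zero at the start; "moment": the same for the moment, N m; "width": finger opening in m.
Only numpy, scipy, OpenCV 4.12 (cv2) and the standard library are available. Lean on these libraries where they do the work, as an engineer would, in place of code of your own. Each camera call takes 0.05 s, during which the arm holds its last target.

## Working session

There is one attempt and no reset: what is moved stays moved. The work goes in short steps, Python scripts to look and compute and a tool call to move; the robot and the scene stay as the last step left them, time stands still between calls to the robot, and variables do not carry over. Pictures are saved under pics/ and viewed, and the job is handed in when it is done.

Besides the shell and the picture viewer there is one more tool, called after "Call:" by a JSON object that holds its "method" and its "body". carry_out: Moves the arm, as the interface text tells. Its arguments: {"type":"object","properties":{"deltas":{"type":"array"},"newtons":{"type":"number"}},"required":["deltas"]}

```bash
mkdir -p pics; ls; cat > h.py <<'E'
import numpy as np, cv2
from rig import readout, eyes, job, manip
def snap(n,f=None):
    im=eyes.get_image(n)
    if f: cv2.imwrite('pics/'+f+'.png',im['color'][:,:,::-1])
    return im
E
python3 - <<'E'
from h import *
print(readout.get_state(), manip.tcp_to_grasp)
for n in ['scene','side','wrist']:
    im=snap(n,n+'0'); print(n,im['mtx'],im['distortion'],im['origin'],im['orientation'])
    np.savez('im_'+n,**im)
E
```

```text
pics
{'clock': 0.0, 'qpos': array([ 1.10500588e+00,  2.76615238e-01,  1.50616002e+00, -9.59466334e-06,
        1.36063854e+00, -1.21013814e-01]), 'qd': array([ 2.92434626e-04, -1.48108024e-03,  4.34069590e-04, -6.38828217e-05,
        3.07192751e-03,  6.31889625e-04]), 'effort': array([ 1.48308172e-03, -4.16763783e+01, -2.45809042e+01, -1.49236178e-05,
        1.08019420e-02,  1.28009253e-05]), 'position': array([0.19412334, 0.54068931, 0.23041742]), 'ee_rot': array([ 0.69644276,  0.12067603,  0.69680884, -0.12191066]), 'contact_force': array([-0.33900264, -0.96905094, -0.7234611 ]), 'moment': array([-0.05242646, -0.03397136, -0.01813657]), 'width': 0.08470800382600495} 0.0187
scene [[484.03336848   0.         254.73538286]
 [  0.         484.03336848 184.73309558]
 [  0.           0.           1.        ]] [-0.13422255  0.          0.          0.          0.        ] [ 1.70255627 -0.58761126  1.2665735 ] [-0.32688982  0.77872246  0.49022795 -0.21543198]
side [[394.30184644   0.         256.11696781]
 [  0.         394.30184644 195.9568663 ]
 [  0.           0.           1.        ]] [-0.13587168  0.          0.          0.          0.        ] [ 0.34423061 -1.03814327  0.77011   ] [-0.45375729  0.88516006 -0.09346042  0.04314083]
wrist [[327.88974334   0.         252.28763261]
 [  0.         327.88974334 189.99129947]
 [  0.           0.           1.        ]] [-0.04328911  0.          0.          0.          0.        ] [0.12160713 0.567058   0.3718653 ] [0.12661074 0.80818036 0.56835193 0.08826274]
```

View pics/scene0.png

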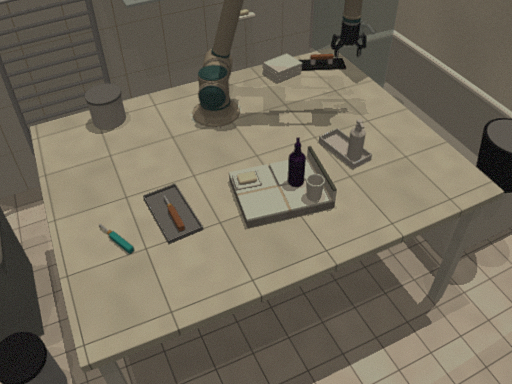

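View pics/side0.png

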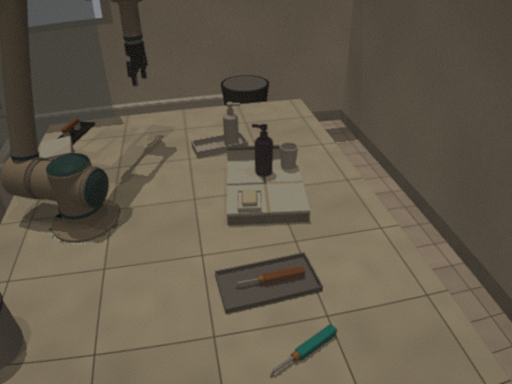

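View pics/wrist0.png

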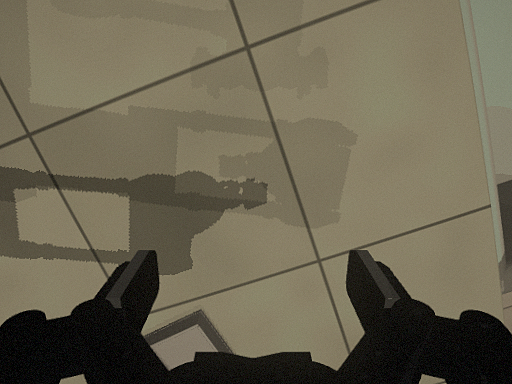

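```bash
cat >> h.py <<'E'
from scipy.spatial.transform import Rotation as R
def rot(q): return R.from_quat([q[1],q[2],q[3],q[0]]).as_matrix()
def load(n): return dict(np.load(n))
def rays(im,uv):
    p=cv2.undistortPoints(np.array(uv,float).reshape(-1,1,2),im['mtx'],im['distortion']).reshape(-1,2)
    d=np.c_[p,np.ones(len(p))]@rot(im['orientation']).T
    return im['origin'],d
def onplane(im,uv,z):
    o,d=rays(im,uv); return o+d*((z-o[2])/d[:,2])[:,None]
def proj(im,P):
    Rm=rot(im['orientation']); rv=cv2.Rodrigues(Rm.T)[0]
    return cv2.projectPoints(np.array(P,float).reshape(-1,3),rv,-Rm.T@im['origin'],im['mtx'],im['distortion'])[0].reshape(-1,2)
def tri(imA,a,imB,b):
    oA,dA=rays(imA,[a]);oB,dB=rays(imB,[b]);dA=dA[0]/np.linalg.norm(dA);dB=dB[0]/np.linalg.norm(dB)
    s=np.linalg.lstsq(np.c_[dA,-dB],oB-oA,rcond=None)[0]
    A=oA+s[0]*dA;B=oB+s[1]*dB
    return (A+B)/2,np.linalg.norm(A-B)
def cloud(im):
    h,w=im['z_map'].shape
    uv=np.stack(np.meshgrid(np.arange(w),np.arange(h)),-1).reshape(-1,2)
    o,d=rays(im,uv); return (o+d*im['z_map'].reshape(-1,1)).reshape(h,w,3)
def crop(im,r,f,k=4):
    x0,y0,x1,y1=r; c=cv2.resize(im['color'][y0:y1,x0:x1,::-1],None,fx=k,fy=k,interpolation=cv2.INTER_CUBIC)
    c=cv2.convertScaleAbs(c,alpha=1.5,beta=10)
    for x in range(x0-x0%20+20,x1,20): cv2.putText(c,str(x),((x-x0)*k,9),0,.35,(0,0,255));cv2.line(c,((x-x0)*k,10),((x-x0)*k,14),(0,0,255))
    for y in range(y0-y0%20+20,y1,20): cv2.putText(c,str(y),(0,(y-y0)*k),0,.35,(0,0,255))
    cv2.imwrite('pics/'+f+'.png',c)
E
python3 - <<'E'
from h import *
s=load('im_scene.npz');d=load('im_side.npz')
crop(s,(220,110,380,230),'c1',5); crop(d,(180,90,320,225),'c2',5)
crop(s,(90,170,250,260),'c3',5); crop(d,(205,240,345,320),'c4',5)
for n,im in (('s',s),('d',d)):
    c=cloud(im)
    hsv=cv2.cvtColor(im['color'],cv2.COLOR_RGB2HSV)
    pts={'s':[(297,165),(174,215),(245,180),(357,140),(315,185)],'d':[(263,155),(285,275),(248,198),(231,130),(288,155)]}[n]
    for p in pts: print(n,p,c[p[1],p[0]].round(3))
E
```

```text
s (297, 165) [0.623 0.065 0.151]
s (174, 215) [ 0.546 -0.374  0.03 ]
s (245, 180) [ 0.533 -0.095  0.07 ]
s (357, 140) [0.552 0.37  0.104]
s (315, 185) [0.715 0.085 0.126]
d (263, 155) [0.589 0.049 0.131]
d (285, 275) [ 0.55  -0.38   0.029]
d (248, 198) [ 0.511 -0.095  0.073]
d (231, 130) [0.528 0.352 0.082]
d (288, 155) [0.68  0.072 0.107]
```

View pics/c1.png

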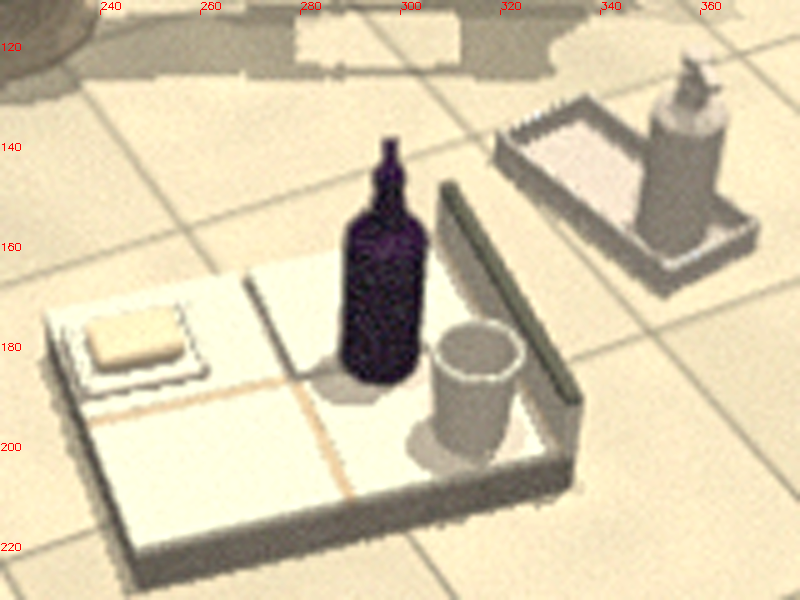

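View pics/c2.png

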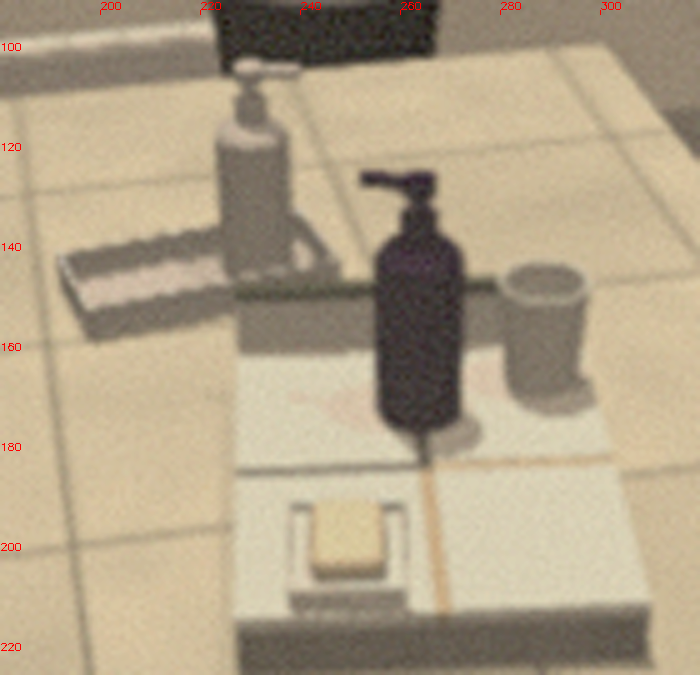

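View pics/c4.png

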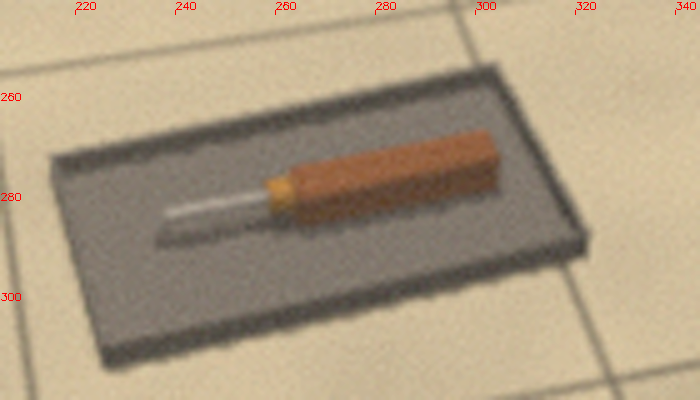

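```bash
python3 - <<'E'
from h import *
s=load('im_scene.npz');d=load('im_side.npz')
for n,a,b in [('corner',(278,186.5),(264.5,183)),('open',(249,165.5),(227.5,184.7)),('-y end',(238,195),(268.5,212)),('+x end',(290,209.5),(302,182)),
 ('tray far? ',(0,0),(0,0))]:
    if a[0]: print(n,tri(s,a,d,b), onplane(s,[a],.045).round(4),onplane(d,[b],.045).round(4))
# side raker
for p in [(238,283),(262,279),(302,267),(236,287)]: print(p,onplane(d,[p],.022).round(4))
print('tool tray corners (side, z .018)',onplane(d,[(216,272),(303,254),(226,311),(320,287)],.018).round(3))
print('bath tray', onplane(d,[(192,142),(197,157)],.03).round(3), onplane(s,[(320,137),(336,130),(352,167),(370,153)],.03).round(3))
print('bottle top head',tri(s,(297,138.5),d,(264,124.5)))
st=readout.get_state(); print(rot(st['ee_rot']).round(3)); 
w=load('im_wrist.npz'); T=rot(st['ee_rot']); print('cam in tool',T.T@(w['origin']-st['position']), T.T@rot(w['orientation']))
E
```

```text
corner (array([0.58745857, 0.012517  , 0.04289911]), np.float64(0.005731582460527705)) [[0.5924 0.0089 0.045 ]] [[0.5861 0.014  0.045 ]]
open (array([ 0.46375835, -0.0426376 ,  0.08086242]), np.float64(0.025741486486372304)) [[ 0.4421 -0.0375  0.045 ]] [[0.4654 0.0306 0.045 ]]
-y end (array([ 0.56462502, -0.13704742,  0.04196037]), np.float64(0.0017702845708529734)) [[ 0.5684 -0.1389  0.045 ]] [[ 0.5635 -0.1396  0.045 ]]
+x end (array([ 0.70986925, -0.0045809 ,  0.04274083]), np.float64(0.0009797358686007174)) [[ 0.7122 -0.0061  0.045 ]] [[ 0.7087 -0.007   0.045 ]]
(238, 283) [[ 0.4302 -0.3748  0.022 ]]
(262, 279) [[ 0.4917 -0.3744  0.022 ]]
(302, 267) [[ 0.6025 -0.3562  0.022 ]]
(236, 287) [[ 0.4231 -0.3867  0.022 ]]
tool tray corners (side, z .018) [[ 0.381 -0.322  0.018]
 [ 0.621 -0.306  0.018]
 [ 0.388 -0.452  0.018]
 [ 0.628 -0.428  0.018]]
bath tray [[0.373 0.386 0.03 ]
 [0.383 0.261 0.03 ]] [[0.395 0.305 0.03 ]
 [0.384 0.39  0.03 ]
 [0.608 0.32  0.03 ]
 [0.57  0.432 0.03 ]]
bottle top head (array([0.59360648, 0.07495433, 0.23443874]), np.float64(0.015445360242646892))
[[-0.001  0.338  0.941]
 [-0.001  0.941 -0.338]
 [-1.    -0.001 -0.   ]]
cam in tool [-1.41215443e-01  9.54376217e-06 -7.71811316e-02] [[-1.77616818e-04 -3.05127793e-01  9.52311398e-01]
 [ 9.99999880e-01 -4.88261255e-04  3.00686492e-05]
 [ 4.55801978e-04  9.52311289e-01  3.05127843e-01]]
```

View pics/c3.png

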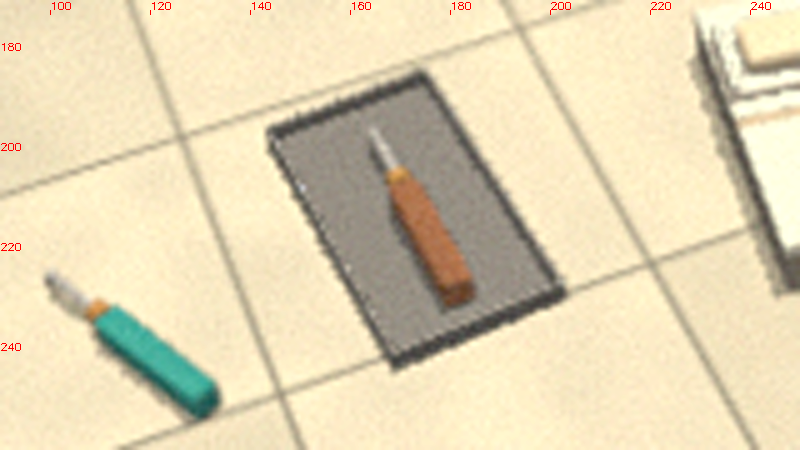

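```bash
cat >> h.py <<'E'
import json
def pose(): st=readout.get_state(); return np.array(st['position']),rot(st['ee_rot'])
def down(yaw,pitch=0.0):
    """tool x down, tool z horizontal at heading yaw; pitch: nose-down turn about tool y"""
    z=np.array([np.cos(yaw),np.sin(yaw),0]);x=np.array([0,0,-1.]);y=np.cross(z,x)
    return np.c_[x,y,z]@R.from_rotvec([0,pitch,0]).as_matrix()
def plan(p0,R0,legs,grip,dec=2):
    """legs: list of (p,R,nrows). prints calls of <=10 rows; returns the final simulated pose"""
    p=np.array(p0,float);Rm=R0.copy();rows=[]
    for (pt,Rt,n) in legs:
        ps,Rs=p.copy(),Rm.copy();rv=R.from_matrix(Rs.T@Rt).as_rotvec()
        for i in range(1,n+1):
            pi=ps+(np.array(pt)-ps)*i/n;Ri=Rs@R.from_rotvec(rv*i/n).as_matrix()
            d=np.round(Rm.T@(pi-p)/.06,dec);a=np.round(np.degrees(R.from_matrix(Rm.T@Ri).as_rotvec())/4,dec)
            if max(abs(d).max(),abs(a).max())>1 or np.linalg.norm(d)>1.04: print('TOO BIG',d,a)
            p=p+Rm@(d*.06);Rm=Rm@R.from_rotvec(np.radians(a*4)).as_matrix()
            rows.append(list(d+0)+list(a+0)+[grip])
    for k in range(0,len(rows),10):
        print('['+', '.join('%g'%v for r in rows[k:k+10] for v in r)+']')
    print('end',p.round(4),len(rows),'rows')
    return p,Rm
E
python3 - <<'E'
from h import *
p,Rm=pose()
y=np.radians(-8.4)
plan(p,Rm,[((0.36,.27,.31),down(y),6),((.52,.06,.31),down(y),5)],1)
E
```

```text
[-0.22, -0.55, 0.69, -0.47, 0, 0, 1, -0.22, -0.58, 0.67, -0.48, 0, 0.01, 1, -0.22, -0.59, 0.65, -0.47, 0, 0, 1, -0.22, -0.62, 0.63, -0.47, 0, 0, 1, -0.22, -0.64, 0.61, -0.47, 0, 0.01, 1, -0.22, -0.66, 0.58, -0.48, 0, 0, 1, 0, -0.61, 0.63, 0, 0, 0, 1, 0, -0.62, 0.63, 0, 0, 0, 1, 0, -0.61, 0.63, 0, 0, 0, 1, 0, -0.62, 0.63, 0, 0, 0, 1]
[0, -0.61, 0.63, 0, 0, 0, 1]
end [0.5199 0.06   0.3099] 11 rows
```

Call:
{"method": "carry_out", "body": {"deltas": [-0.22, -0.55, 0.69, -0.47, 0, 0, 1, -0.22, -0.58, 0.67, -0.48, 0, 0.01, 1, -0.22, -0.59, 0.65, -0.47, 0, 0, 1, -0.22, -0.62, 0.63, -0.47, 0, 0, 1, -0.22, -0.64, 0.61, -0.47, 0, 0.01, 1, -0.22, -0.66, 0.58, -0.48, 0, 0, 1, 0, 0, 0, 0, 0, 0, 1]}}

```text
clock: 1.02
position: [0.362, 0.2676, 0.3113]
ee_rot: [0.706, 0.054, 0.704, -0.053]
contact_force: [-0.4, 0.8, -0.5]
width: 0.0853
```

```bash
python3 - <<'E'
from h import *
print(pose(),readout.get_state()['clock'],abs(readout.get_state()['qd']).max())
im=snap('wrist','w1'); np.savez('im_w1',**im)
E
```

```text
(array([0.36197099, 0.2675935 , 0.31125234]), array([[ 0.00278828,  0.15179821,  0.98840757],
       [ 0.00114195,  0.98841029, -0.15180185],
       [-0.99999546,  0.00155198,  0.00258262]])) 1.025 0.06261692402893862
```

View pics/w1.png

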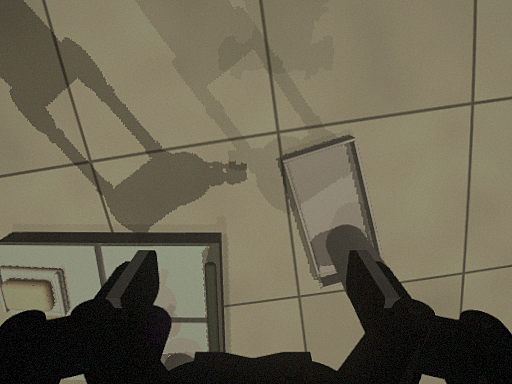

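```bash
python3 - <<'E'
from h import *
p,Rm=pose()
y=np.radians(-8.4)
plan((.36,.27,.31),down(y),[((.60,.03,.33),down(y),6)],1)
im=load('im_w1.npz')
print(onplane(im,[(283,160),(352,137),(382,262),(320,286)],.03))
crop(im,(270,120,400,300),'w1c',4)
E
```

```text
[-0.06, -0.56, 0.76, 0, 0, 0, 1, -0.05, -0.56, 0.75, 0, 0, 0, 1, -0.06, -0.57, 0.76, 0, 0, 0, 1, -0.05, -0.56, 0.76, 0, 0, 0, 1, -0.06, -0.56, 0.75, 0, 0, 0, 1, -0.05, -0.56, 0.76, 0, 0, 0, 1]
end [0.5999 0.0302 0.3298] 6 rows
[[0.38554026 0.305343   0.03      ]
 [0.36886168 0.39754142 0.03      ]
 [0.55974822 0.4309518  0.03      ]
 [0.58609798 0.33671866 0.03      ]]
```

View pics/w1c.png

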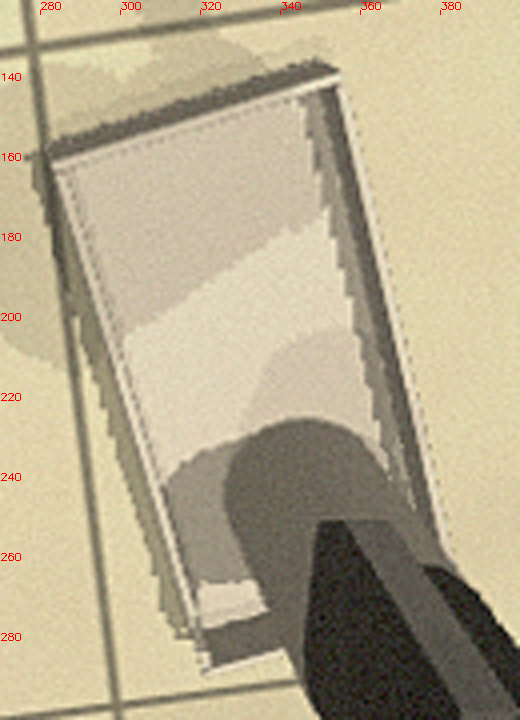

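Call:
{"method": "carry_out", "body": {"deltas": [-0.06, -0.56, 0.76, 0, 0, 0, 1, -0.05, -0.56, 0.75, 0, 0, 0, 1, -0.06, -0.57, 0.76, 0, 0, 0, 1, -0.05, -0.56, 0.76, 0, 0, 0, 1, -0.06, -0.56, 0.75, 0, 0, 0, 1, -0.05, -0.56, 0.76, 0, 0, 0, 1, 0, 0, 0, 0, 0, 0, 1]}}

```text
clock: 1.95
position: [0.6023, 0.029, 0.3277]
ee_rot: [0.705, 0.053, 0.706, -0.052]
contact_force: [-0.8, 0.6, -0.0]
width: 0.0855
```

```bash
python3 - <<'E'
from h import *
print(pose(),readout.get_state()['clock'],abs(readout.get_state()['qd']).max())
im=snap('wrist','w2'); np.savez('im_w2',**im)
im=load('im_w1.npz')
P=onplane(im,[(283.5,161.5),(353.5,140.5),(320.5,288)],.03)[:,:2];print(P)
a=P[2]-P[0];b=P[1]-P[0];print(np.linalg.norm(a),np.linalg.norm(b),np.degrees([np.arctan2(a[1],a[0]),np.arctan2(b[1],b[0])]))
E
```

```text
(array([0.60227359, 0.02903286, 0.32772201]), array([[-1.44015748e-03,  1.48253625e-01,  9.88948324e-01],
       [ 1.13422255e-03,  9.88948956e-01, -1.48252068e-01],
       [-9.99998320e-01,  9.08181164e-04, -1.59239484e-03]])) 1.95 0.051831225175401674
[[0.38764521 0.3057439 ]
 [0.37370884 0.39919567]
 [0.58974845 0.33716902]]
0.20453180833004497 0.09448521488843692 [ 8.83817155 98.48195411]
```

View pics/w2.png

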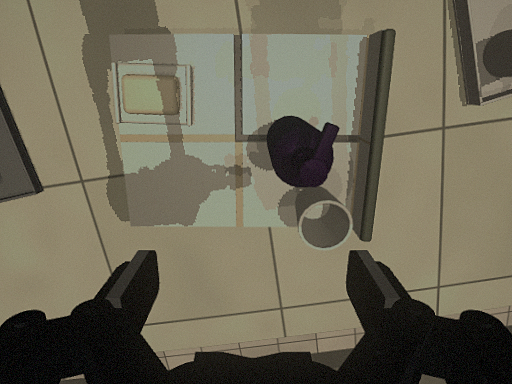

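```bash
python3 - <<'E'
from h import *
im=load('im_w2.npz')
crop(im,(225,20,405,220),'w2c',4)
crop(im,(100,20,260,150),'w2d',5)
E
```

```text
(no output)
```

View pics/w2c.png

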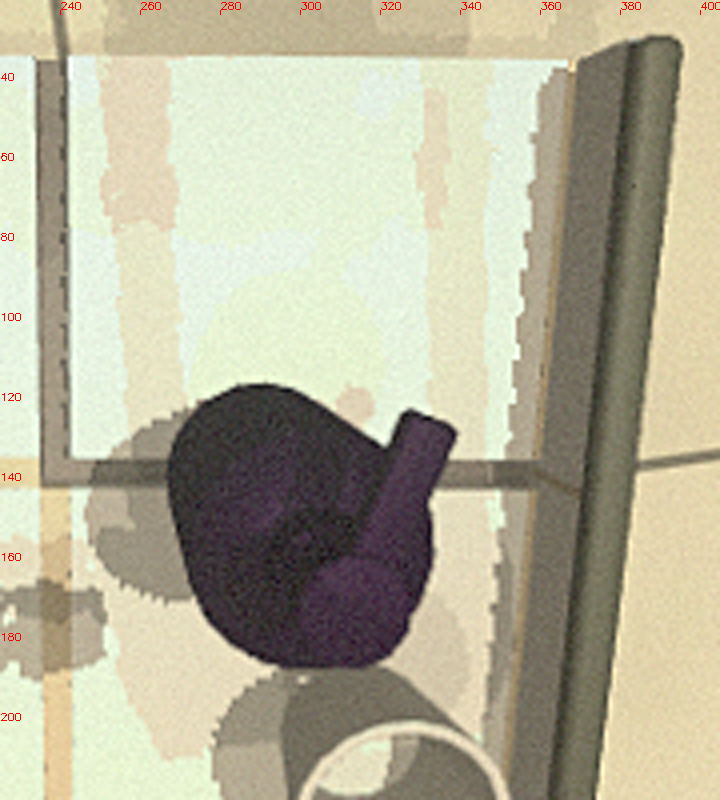

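View pics/w2d.png

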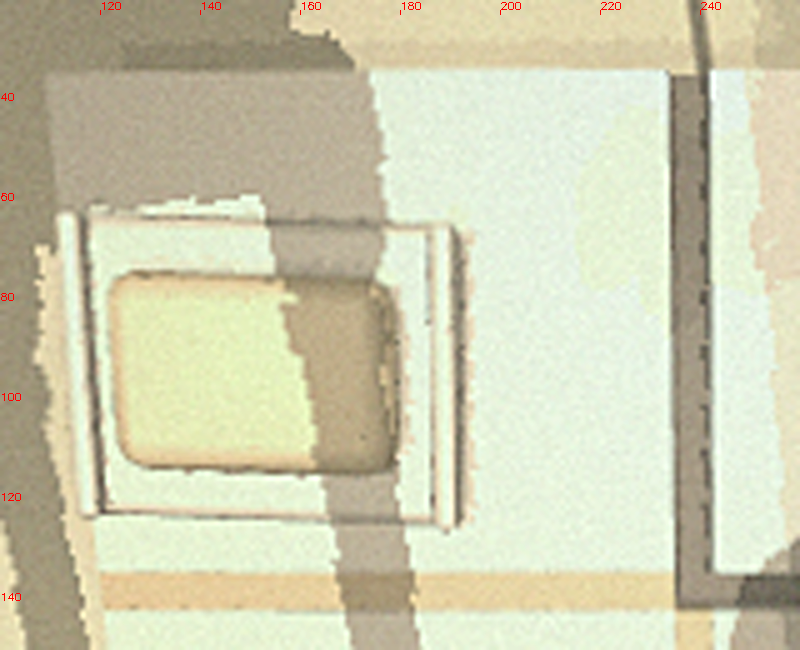

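```bash
python3 - <<'E'
from h import *
im=load('im_w2.npz')
P=onplane(im,[(235.3,141.5),(242,135.3),(232.7,34.8),(240.6,34.8),(355,142.8),(355,137.5),(120,142.5),(120,135),(235,220),(243,220)],.045)[:,:2]; print(P)
print('corner',P[:2].mean(0),'open',P[2:4].mean(0),'wall',P[4:6].mean(0),'-y',P[6:8].mean(0),'+x',P[8:].mean(0))
c=P[:2].mean(0)
for q in (P[2:4],P[4:6],P[6:8],P[8:]): v=q.mean(0)-c; print(np.linalg.norm(v),np.degrees(np.arctan2(v[1],v[0])))
H=onplane(im,[(311.5,169.5),(329.5,125.5)],.223); print(H); v=H[1]-H[0]; print(np.linalg.norm(v),np.degrees(np.arctan2(v[1],v[0])))
C=cloud(im)
print(C[165:175:3,305:318:4].reshape(-1,3).round(4), 'spout',C[130,328])
print('tile z',C[60,300],C[160,230],C[60,215], 'groove',C[80,236:239,2],C[120,236:239,2])
# body at ledge level from shape: side/scene
for n,f,z in (('s','im_scene.npz',0),('d','im_side.npz',0)):
    pass
E
```

```text
[[ 0.59128135  0.00863228]
 [ 0.58464376  0.01849829]
 [ 0.46471948  0.02637981]
 [ 0.46613289  0.03567565]
 [ 0.61594369  0.1627945 ]
 [ 0.60900487  0.16319737]
 [ 0.56967371 -0.14070245]
 [ 0.56016677 -0.13810739]
 [ 0.69986545 -0.00985462]
 [ 0.70153185  0.00121488]]
corner [0.58796255 0.01356529] open [0.46542618 0.03102773] wall [0.61247428 0.16299593] -y [ 0.56492024 -0.13940492] +x [ 0.70069865 -0.00431987]
0.12377438399584917 171.8894888818851
0.15142768264060227 80.68449600685545
0.15469593089405087 -98.56621382161441
0.11414598476740102 -9.014630807201934
[[0.59411472 0.07660908 0.223     ]
 [0.56247218 0.09316003 0.223     ]]
0.03570972383399801 152.38773154041533
[[0.5901 0.0721 0.2218]
 [0.5904 0.0751 0.2224]
 [0.591  0.0783 0.2218]
 [0.5917 0.0815 0.2212]
 [0.5925 0.0719 0.2217]
 [0.5929 0.0749 0.2221]
 [0.5933 0.078  0.2221]
 [0.5937 0.0811 0.2223]
 [0.5946 0.0715 0.2228]
 [0.5952 0.0746 0.2225]
 [0.5955 0.0777 0.2228]
 [0.5961 0.0808 0.2224]
 [0.5972 0.0714 0.222 ]
 [0.5975 0.0744 0.2226]
 [0.598  0.0775 0.2226]
 [0.5987 0.0807 0.2219]] spout [0.56594738 0.09217738 0.22107346]
tile z [0.5046674  0.10266297 0.04403065] [ 0.61475652 -0.00246082  0.04337683] [4.89322237e-01 3.54611322e-04 4.35974213e-02] groove [0.03358543 0.03340543 0.03182049] [0.03310165 0.03500818 0.03504128]
```

```bash
python3 - <<'E'
from h import *
p,Rm=pose();print(p,Rm.round(4),readout.get_state()['clock'])
y=np.radians(-8.4);Rc=down(y)
y2=np.radians(-28)
pc=(.5999,.0302,.3298)
e=plan(pc,Rc,[((.5945,.0765,.26),down(y2),6),((.5945,.0765,.19),down(y2),4)],1)
E
```

```text
[0.6005787  0.03071821 0.32810015] [[-0.0026  0.1467  0.9892]
 [ 0.0025  0.9892 -0.1467]
 [-1.      0.0021 -0.003 ]] 2.0
[0.19, 0.13, -0.03, 0.82, 0, 0, 1, 0.2, 0.12, -0.04, 0.81, 0, 0, 1, 0.19, 0.12, -0.05, 0.82, 0, 0, 1, 0.2, 0.12, -0.06, 0.82, 0, 0, 1, 0.19, 0.11, -0.06, 0.81, 0, 0, 1, 0.19, 0.11, -0.06, 0.82, 0, 0, 1, 0.29, 0, 0, 0, 0, 0, 1, 0.29, 0, 0, 0, 0, 0, 1, 0.3, 0, 0, 0, 0, 0, 1, 0.29, 0, 0, 0, 0, 0, 1]
end [0.5947 0.0764 0.19  ] 10 rows
```

Call:
{"method": "carry_out", "body": {"deltas": [0.19, 0.13, -0.03, 0.82, 0, 0, 1, 0.2, 0.12, -0.04, 0.81, 0, 0, 1, 0.19, 0.12, -0.05, 0.82, 0, 0, 1, 0.2, 0.12, -0.06, 0.82, 0, 0, 1, 0.19, 0.11, -0.06, 0.81, 0, 0, 1, 0.19, 0.11, -0.06, 0.82, 0, 0, 1, 0.29, 0, 0, 0, 0, 0, 1, 0.29, 0, 0, 0, 0, 0, 1, 0.3, 0, 0, 0, 0, 0, 1, 0, 0, 0, 0, 0, 0, 1]}}

```text
clock: 3.25
position: [0.5924, 0.0788, 0.2062]
ee_rot: [0.685, 0.171, 0.688, -0.17]
contact_force: [-0.2, -0.2, 0.8]
width: 0.0854
```

```bash
python3 - <<'E'
from h import *
p,Rm=pose();print(p,Rm.round(4),readout.get_state()['clock'])
im=snap('wrist','w3');print(pose()[0])
E
```

```text
[0.59237477 0.07878154 0.20615604] [[-0.004   0.4673  0.8841]
 [ 0.0021  0.8841 -0.4673]
 [-1.      0.     -0.0045]] 3.25
[0.59341651 0.0784548  0.20731036]
```

View pics/w3.png

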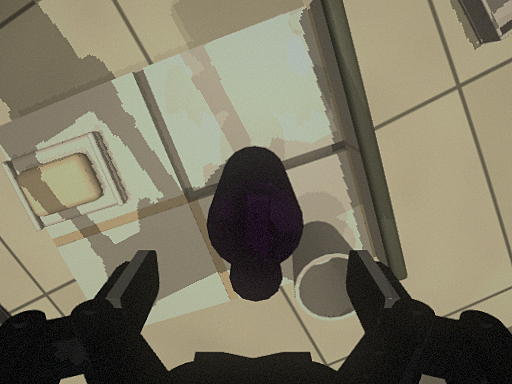

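Call:
{"method": "carry_out", "body": {"deltas": [0.17, 0, 0.03, 0, 0, 0, 1, 0.17, 0, 0, 0, 0, 0, 1, 0.15, 0, 0, 0, 0, 0, 1, 0, 0, 0, 0, 0, 0, 1, 0, 0, 0, 0, 0, 0, -1, 0, 0, 0, 0, 0, 0, -1, 0, 0, 0, 0, 0, 0, -1, 0, 0, 0, 0, 0, 0, -1, 0, 0, 0, 0, 0, 0, -1, 0, 0, 0, 0, 0, 0, -1], "newtons": 40}}

```text
clock: 4.55
position: [0.5967, 0.0761, 0.1787]
ee_rot: [0.686, 0.172, 0.686, -0.17]
contact_force: [1.4, 1.4, 2.9]
width: 0.0246
```

```bash
python3 - <<'E'
from h import *
p,Rm=pose();print(p,readout.get_state()['width'],readout.get_state()['contact_force'])
y2=np.radians(-28);Rt=down(y2)
plan(p,Rt,[((.5965,.0765,.264),Rt,6),((.445,.22,.264),Rt,6),((.4362,.361,.264),Rt,4)],-1)
E
```

```text
[0.59674073 0.07605198 0.1786622 ] 0.02455976076650348 [1.44351429 1.36282935 2.85373856]
[-0.24, 0, 0, 0, 0, 0, -1, -0.23, 0, 0, 0, 0, 0, -1, -0.24, 0, 0, 0, 0, 0, -1, -0.24, 0, 0, 0, 0, 0, -1, -0.24, 0, -0.01, 0, 0, 0, -1, -0.23, 0, 0, 0, 0, 0, -1, 0, 0.16, -0.56, 0, 0, 0, -1, 0, 0.15, -0.56, 0, 0, 0, -1, 0, 0.16, -0.55, 0, 0, 0, -1, 0, 0.15, -0.56, 0, 0, 0, -1]
[0, 0.16, -0.56, 0, 0, 0, -1, 0, 0.15, -0.56, 0, 0, 0, -1, 0, 0.5, -0.31, 0, 0, 0, -1, 0, 0.5, -0.31, 0, 0, 0, -1, 0, 0.51, -0.3, 0, 0, 0, -1, 0, 0.5, -0.31, 0, 0, 0, -1]
end [0.4364 0.3611 0.2639] 16 rows
```

Call:
{"method": "carry_out", "body": {"deltas": [-0.12, 0, 0, 0, 0, 0, -1, -0.24, 0, 0, 0, 0, 0, -1, -0.24, 0, 0, 0, 0, 0, -1, -0.3, 0, 0, 0, 0, 0, -1, -0.3, 0, 0, 0, 0, 0, -1, -0.22, 0, 0, 0, 0, 0, -1, 0, 0, 0, 0, 0, 0, -1]}}

```text
clock: 5.42
position: [0.597, 0.0757, 0.265]
ee_rot: [0.687, 0.172, 0.685, -0.17]
contact_force: [-0.1, -0.1, -4.0]
width: 0.0244
```

```bash
python3 - <<'E'
from h import *
s=readout.get_state();print(pose()[0],s['width'],s['contact_force'])
im=snap('wrist','w4');np.savez('im_w4',**im);im=snap('side');np.savez('im_d2',**im);crop(im,(180,60,320,215),'d2c',5)
E
```

```text
[0.5970439  0.07567714 0.26495186] 0.024381744457008095 [-0.13238923 -0.07766223 -4.04110768]
```

View pics/w4.png

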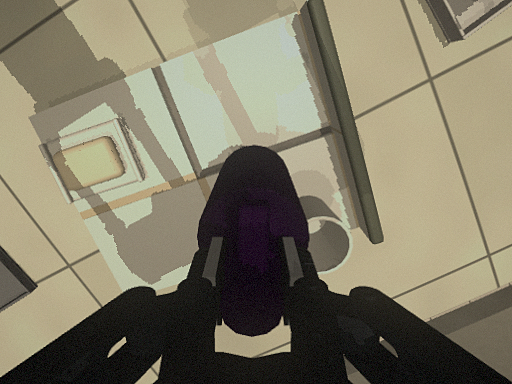

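View pics/d2c.png

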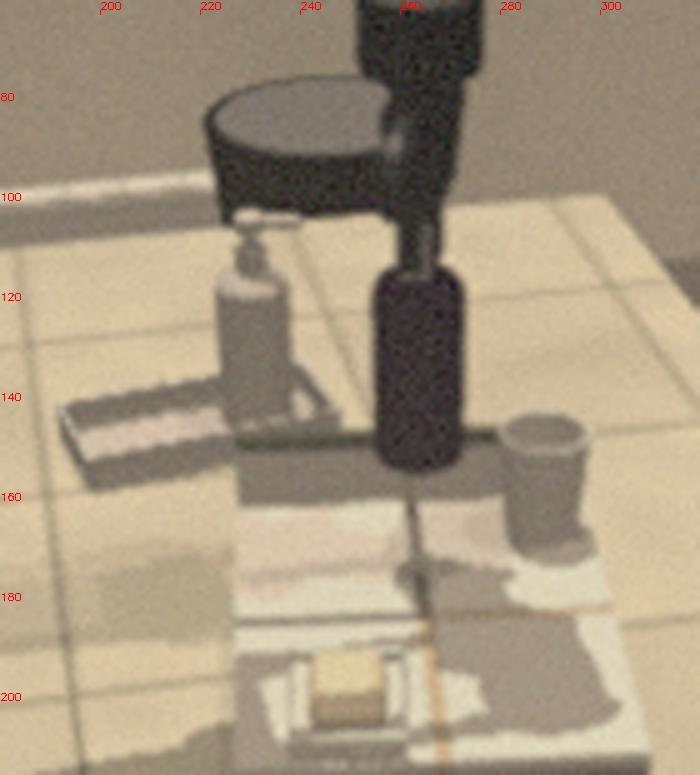

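Call:
{"method": "carry_out", "body": {"deltas": [0, 0.1, -0.3, 0, 0, 0, -1, 0, 0.16, -0.56, 0, 0, 0, -1, 0, 0.16, -0.56, 0, 0, 0, -1, 0, 0.16, -0.56, 0, 0, 0, -1, 0, 0.16, -0.56, 0, 0, 0, -1, 0, 0.25, -0.56, 0, 0, 0, -1, 0, 0.4, -0.42, 0, 0, 0, -1, 0, 0.5, -0.31, 0, 0, 0, -1, 0, 0.5, -0.3, 0, 0, 0, -1, 0, 0.4, -0.25, 0, 0, 0, -1]}}

```text
clock: 6.78
position: [0.4408, 0.3485, 0.2631]
ee_rot: [0.686, 0.171, 0.687, -0.17]
contact_force: [1.4, 0.3, -3.8]
width: 0.0244
```

```bash
python3 - <<'E'
from h import *
im=snap('wrist','w5');np.savez('im_w5',**im)
p,Rm=pose();print(p,Rm.round(3),readout.get_state()['contact_force'])
print(Rm.T@(np.array([.438,.361,.264])-p)/.06)
E
```

```text
[0.4406285  0.35231988 0.2629419 ] [[-0.002  0.467  0.884]
 [ 0.006  0.884 -0.467]
 [-1.     0.005 -0.005]] [-0.05345039  3.29713053 -3.18649749]
[-0.01663059  0.10754307 -0.10638177]
```

View pics/w5.png

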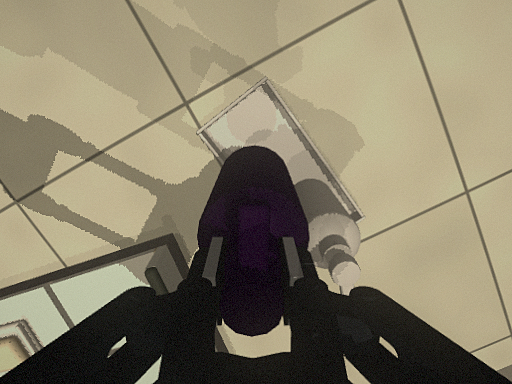

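```bash
python3 - <<'E'
from h import *
im=load('im_w5.npz')
crop(im,(190,70,380,230),'w5c',4)
P=onplane(im,[(200,132),(265.5,80.5),(362,216)],.03)[:,:2];print(P)
a=P[2]-P[1];b=P[1]-P[0];print(np.linalg.norm(a),np.linalg.norm(b),np.degrees([np.arctan2(a[1],a[0]),np.arctan2(b[1],b[0])]),'ctr',(P[0]+P[2])/2)
E
```

```text
[[0.38920468 0.30890226]
 [0.37448892 0.40031658]
 [0.57166677 0.43302924]]
0.1998730136863633 0.0925912019506455 [ 9.41981918 99.1449425 ] ctr [0.48043572 0.37096575]
```

View pics/w5c.png

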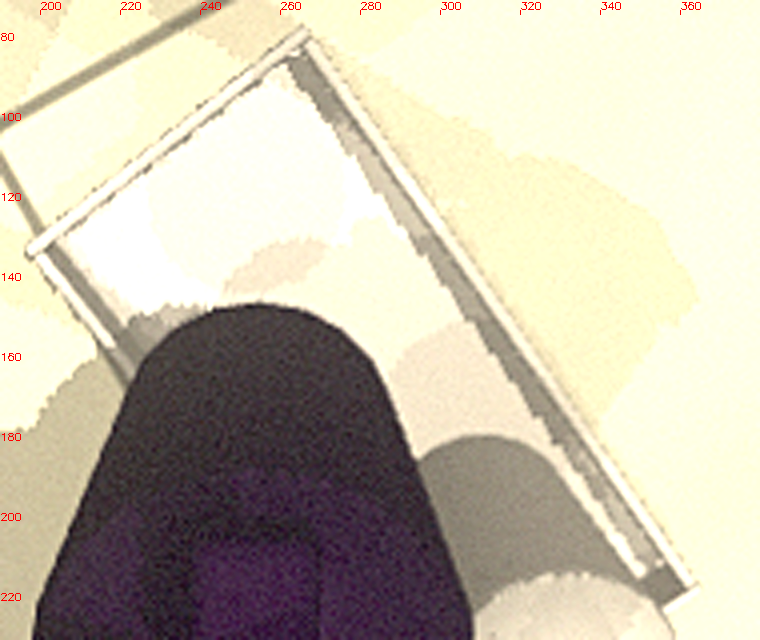

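```bash
python3 - <<'E'
from h import *
im=load('im_w5.npz')
P=onplane(im,[(196.7,132),(266.5,77),(364,216.7)],.03)[:,:2];print(P)
a=P[2]-P[1];b=P[1]-P[0];print(np.linalg.norm(a),np.linalg.norm(b),np.degrees([np.arctan2(a[1],a[0]),np.arctan2(b[1],b[0])]),'ctr',(P[0]+P[2])/2)
c=(P[0]+P[2])/2; u=a/np.linalg.norm(a); t=c-.046*u; print('target',t)
p,Rm=pose();print(p)
print('delta',Rm.T@(np.array([t[0]+.002,t[1],.264])-p)/.06)
C=cloud(im); print(C[110,250],C[120,240])
E
```

```text
[[0.38743304 0.30558356]
 [0.37176335 0.40294612]
 [0.57371563 0.43488451]]
0.20446218285134707 0.09861545010141491 [ 8.9867944  99.14287133] ctr [0.48057433 0.37023403]
target [0.43513901 0.36304852]
[0.4406285  0.35231988 0.2629419 ]
delta [-0.01638583  0.13103059 -0.13501515]
[0.3959129  0.3695938  0.00277765] [0.40070379 0.35334915 0.002292  ]
```

Call:
{"method": "carry_out", "body": {"deltas": [0, 0, 0, 0, 0, 0, -1, 0, 0, 0, 0, 0, 0, -1]}}

```text
clock: 7.08
position: [0.442, 0.3462, 0.2634]
ee_rot: [0.686, 0.171, 0.686, -0.171]
contact_force: [-0.7, 0.3, -2.1]
width: 0.0245
```

Call:
{"method": "carry_out", "body": {"deltas": [0, 0.1, -0.1, 0, 0, 0, -1, 0, 0.1, -0.1, 0, 0, 0, -1, 0.2, 0, 0, 0, 0, 0, -1, 0.35, 0, 0, 0, 0, 0, -1, 0.4, 0, 0, 0, 0, 0, -1, 0.4, 0, 0, 0, 0, 0, -1, 0.35, 0, 0, 0, 0, 0, -1, 0.25, 0, 0, 0, 0, 0, -1, 0.09, 0, 0, 0, 0, 0, -1, 0, 0, 0, 0, 0, 0, -1]}}

```text
clock: 8.32
position: [0.438, 0.3633, 0.1413]
ee_rot: [0.686, 0.172, 0.686, -0.171]
contact_force: [-0.8, -0.8, -3.4]
width: 0.024
```

```bash
python3 - <<'E'
from h import *
im=snap('side');np.savez('im_d3',**im);crop(im,(170,60,310,180),'d3c',5)
im=snap('scene');crop(im,(300,60,400,190),'s3c',5)
s=readout.get_state();print(pose()[0],s['contact_force'],s['clock'])
E
```

```text
[0.43850308 0.36363588 0.14211442] [-1.47739972  0.13435748 -2.58529485] 8.425
```

View pics/d3c.png

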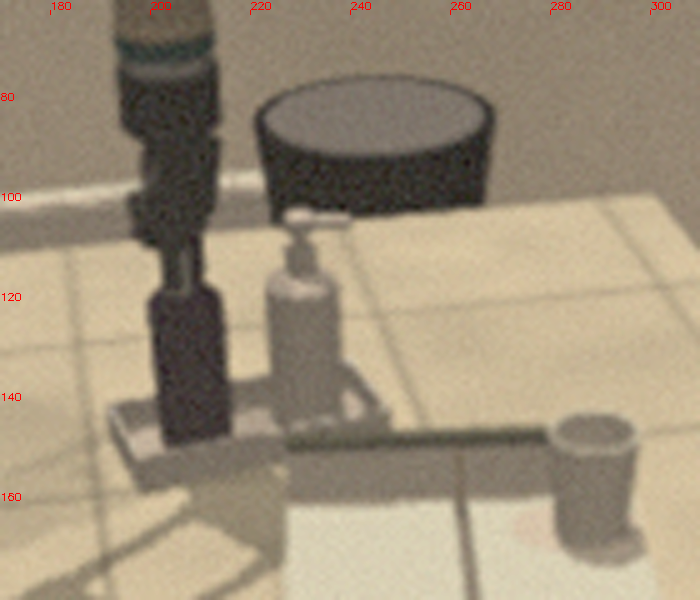

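View pics/s3c.png

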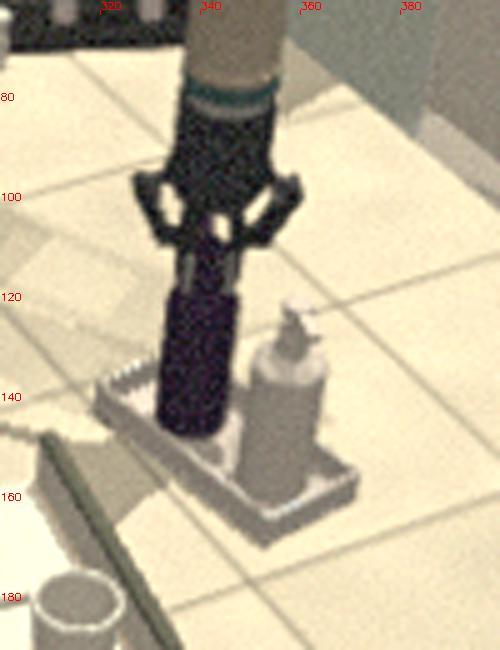

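Call:
{"method": "carry_out", "body": {"deltas": [0.03, 0, 0, 0, 0, 0, -1, 0.03, 0, 0, 0, 0, 0, -1, 0, 0, 0, 0, 0, 0, -1]}}

```text
clock: 8.8
position: [0.4379, 0.3633, 0.1378]
ee_rot: [0.686, 0.172, 0.686, -0.17]
contact_force: [0.4, 0.3, -2.6]
width: 0.0241
```

Call:
{"method": "carry_out", "body": {"deltas": [0.03, 0, 0, 0, 0, 0, -1, 0, 0, 0, 0, 0, 0, -1]}}

```text
clock: 9.05
position: [0.4386, 0.3639, 0.1375]
ee_rot: [0.687, 0.172, 0.686, -0.17]
contact_force: [-1.1, -1.9, 4.4]
width: 0.0243
```

Call:
{"method": "carry_out", "body": {"deltas": [0, 0, 0, 0, 0, 0, 0.2, 0, 0, 0, 0, 0, 0, 0.2, 0, 0, 0, 0, 0, 0, 0.6, 0, 0, 0, 0, 0, 0, 1, 0, 0, 0, 0, 0, 0, 1, -0.2, 0, 0, 0, 0, 0, 1, -0.5, 0, 0, 0, 0, 0, 1, -0.8, 0, 0, 0, 0, 0, 1, -0.9, 0, 0, 0, 0, 0, 1, -0.6, 0, 0, 0, 0, 0, 1]}}

```text
clock: 10.3
position: [0.4383, 0.3634, 0.3199]
ee_rot: [0.687, 0.173, 0.685, -0.169]
contact_force: [0.8, 0.7, -0.3]
width: 0.0855
```

```bash
python3 - <<'E'
from h import *
im=snap('wrist','w6');np.savez('im_w6',**im)
s=readout.get_state();print(pose()[0],s['contact_force'],s['clock'],s['width'])
im=snap('side');crop(im,(170,60,310,180),'d4c',5)
E
```

```text
[0.43998461 0.36442554 0.32451273] [2.00246806 1.36016664 3.05341118] 10.35 0.08517622364100881
```

View pics/w6.png

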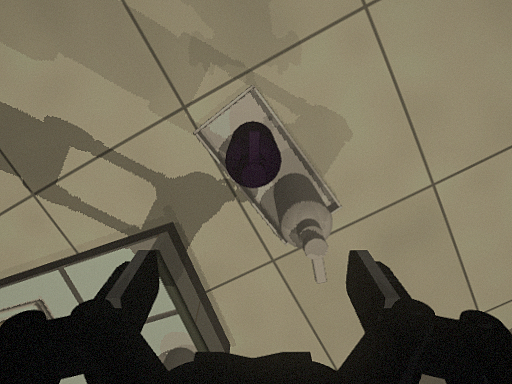

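View pics/d4c.png

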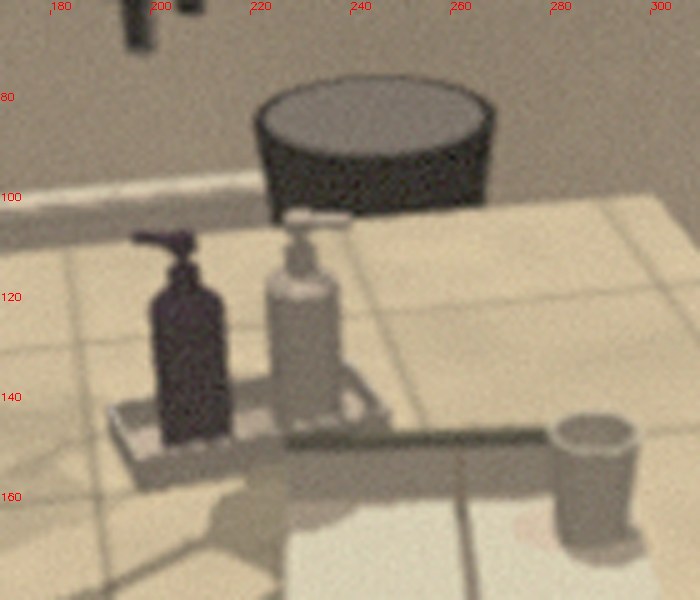

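```bash
python3 - <<'E'
from h import *
p,Rm=pose()
y2=np.radians(-28);y=np.radians(-8.7)
plan((.438,.3633,.322),down(y2),[((.47,.25,.31),down(y2+.1),3),((.60,.07,.275),down(y),5)],1)
E
```

```text
[0.07, -0.47, 0.45, -0.48, 0, 0, 1, 0.06, -0.49, 0.44, -0.47, 0, 0, 1, 0.07, -0.5, 0.42, -0.48, 0, 0, 1, 0.12, -0.39, 0.63, -0.68, 0, 0, 1, 0.11, -0.42, 0.61, -0.68, 0, 0, 1, 0.12, -0.45, 0.59, -0.68, 0, 0, 1, 0.12, -0.48, 0.56, -0.68, 0, 0, 1, 0.11, -0.5, 0.55, -0.68, 0, 0, 1]
end [0.6003 0.0699 0.2752] 8 rows
```

Call:
{"method": "carry_out", "body": {"deltas": [0.07, -0.47, 0.45, -0.48, 0, 0, 1, 0.06, -0.49, 0.44, -0.47, 0, 0, 1, 0.07, -0.5, 0.42, -0.48, 0, 0, 1, 0.12, -0.39, 0.63, -0.68, 0, 0, 1, 0.11, -0.42, 0.61, -0.68, 0, 0, 1, 0.12, -0.45, 0.59, -0.68, 0, 0, 1, 0.12, -0.48, 0.56, -0.68, 0, 0, 1, 0.11, -0.5, 0.55, -0.68, 0, 0, 1, 0, 0, 0, 0, 0, 0, 1, 0, 0, 0, 0, 0, 0, 1]}}

```text
clock: 11.65
position: [0.5995, 0.07, 0.2683]
ee_rot: [0.705, 0.054, 0.706, -0.053]
contact_force: [-0.9, -0.4, 0.5]
width: 0.0854
```

```bash
python3 - <<'E'
from h import *
im=snap('wrist','w7');np.savez('im_w7',**im)
s=readout.get_state();print(pose(),s['contact_force'],s['clock'],s['width'])
crop(im,(195,0,375,160),'w7c',4)
E
```

```text
(array([0.59940875, 0.07048179, 0.26872868]), array([[-5.16959299e-04,  1.50549702e-01,  9.88602306e-01],
       [ 2.11044101e-03,  9.88600401e-01, -1.50548309e-01],
       [-9.99997639e-01,  2.00855950e-03, -8.28792437e-04]])) [ 0.45016369 -0.24464406 -0.56267035] 11.7 0.08529375893527268
```

View pics/w7.png

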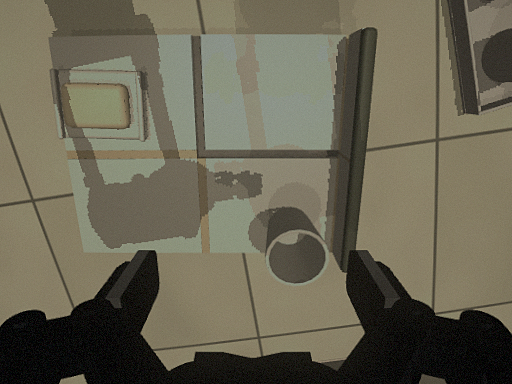

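View pics/w7c.png

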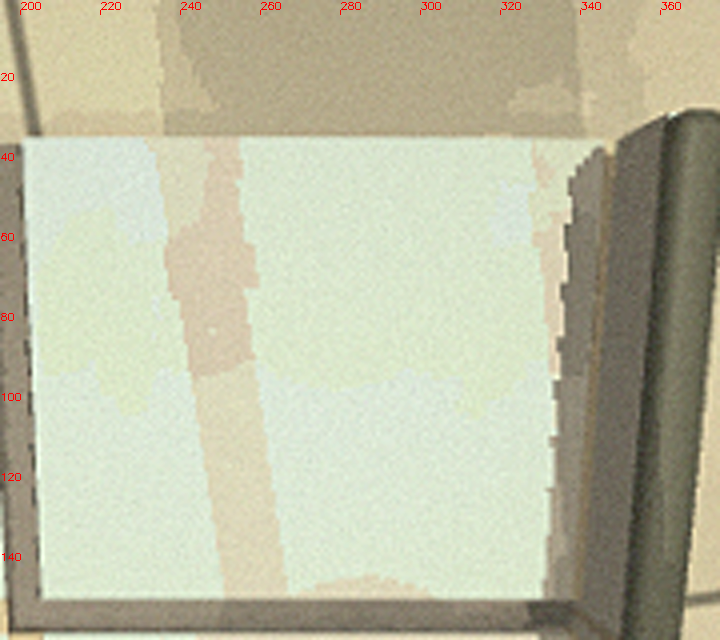

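```bash
cat > fit.py <<'E'
from h import *
im=load('im_w7.npz')
g=cv2.GaussianBlur(cv2.cvtColor(im['color'],cv2.COLOR_RGB2GRAY).astype(float),(3,3),0)
def sub(v,k):
    if 0<k<len(v)-1:
        a,b,c=v[k-1],v[k],v[k+1];den=a-2*b+c
        if den: return k+.5*(a-c)/den
    return k
def edges(lines,lo,hi,axis):
    A=[];B=[]
    for t in lines:
        pr=(g[lo:hi,t] if axis==0 else g[t,lo:hi]); d=np.gradient(pr)
        i=np.argmin(d);j=np.argmax(d)
        a=lo+sub(-d,i);b=lo+sub(d,j)
        if b-a>4 and b-a<14:
            A.append((t,a) if axis==0 else (a,t));B.append((t,b) if axis==0 else (b,t))
    return np.array(A),np.array(B)
def fitl(uv):
    P=onplane(im,uv,.045)[:,:2]
    for _ in range(3):
        m=P.mean(0);u,s,vt=np.linalg.svd(P-m);d=vt[0];n=np.array([-d[1],d[0]]);r=(P-m)@n
        P=P[abs(r)<max(2*np.std(r),.0005)]
    if d[1]<0 and abs(d[1])>.5 or (d[0]>0 and abs(d[0])>.5): d=-d
    return m,d,np.std(r),len(P)
LA,LB=edges(range(212,330,2),140,168,0)
SA,SB=edges(range(42,140,2),180,215,1)
res=[fitl(q) for q in (LA,LB,SA,SB)]
for r in res: print(r[0].round(4),np.degrees(np.arctan2(r[1][1],r[1][0])).round(2),r[2],r[3])
def gap(a,b): n=np.array([-a[1][1],a[1][0]]);return abs((b[0]-a[0])@n)
print('widths',gap(res[0],res[1]),gap(res[2],res[3]))
dl=res[0][1]+res[1][1];dl/=np.linalg.norm(dl);ml=(res[0][0]+res[1][0])/2
ds=res[2][1]+res[3][1];ds/=np.linalg.norm(ds);ms=(res[2][0]+res[3][0])/2
t=np.linalg.solve(np.c_[dl,-ds],ms-ml);c=ml+t[0]*dl
print('corner',c,'yaw',np.degrees(np.arctan2(dl[1],dl[0]))-90,np.degrees(np.arctan2(ds[1],ds[0]))-180)
E
python3 fit.py
python3 - <<'E'
from h import *
im=load('im_w7.npz')
# z-height by two views w2/w7: inner corner & open end corner
w2=load('im_w2.npz')
print(tri(w2,(242,135.3),im,(205,149.5)),tri(w2,(235.3,141.5),im,(197.3,157.7)),tri(w2,(240.6,34.8),im,(200.8,34.5)))
E
```

```text
[0.5939 0.0915] 81.18 6.998725012722326e-05 59
[0.6038 0.0901] 81.28 3.915686636788392e-05 59
[0.5184 0.0187] 171.26 7.405471190301808e-05 49
[0.52   0.0288] 171.4 0.00010423338908174339 49
widths 0.009927274543251386 0.010184825512021005
corner [0.58693014 0.01344095] yaw -8.768724800954715 -8.670485238220039
(array([0.585004  , 0.0179555 , 0.03722579]), np.float64(0.0014440862792981903)) (array([0.59127198, 0.00851057, 0.04392284]), np.float64(0.0003565269905095605)) (array([0.46309428, 0.03559551, 0.02790786]), np.float64(0.0012493213506708644))
```

```bash
python3 - <<'E'
from h import *
p,Rm=pose();print(readout.get_state()['qpos'])
plan(p,down(np.radians(-8.7)),[((.562,-.375,.25),down(np.radians(6)),8)],1)
E
```

```text
[ 5.21222300e-04  3.02055773e-01  1.37510359e+00  2.12259097e-03
  1.46494939e+00 -1.41937614e+00]
[0.04, -0.93, 0.06, -0.46, 0, 0, 1, 0.04, -0.93, 0.04, -0.46, 0, 0, 1, 0.04, -0.93, 0, -0.46, 0, 0, 1, 0.04, -0.93, -0.03, -0.46, 0, 0, 1, 0.04, -0.93, -0.05, -0.46, 0, 0, 1, 0.03, -0.93, -0.09, -0.46, 0, 0, 1, 0.04, -0.92, -0.11, -0.46, 0, 0, 1, 0.04, -0.92, -0.15, -0.45, 0, 0, 1]
end [ 0.562  -0.3748  0.2501] 8 rows
```

Call:
{"method": "carry_out", "body": {"deltas": [0.04, -0.93, 0.06, -0.46, 0, 0, 1, 0.04, -0.93, 0.04, -0.46, 0, 0, 1, 0.04, -0.93, 0, -0.46, 0, 0, 1, 0.04, -0.93, -0.03, -0.46, 0, 0, 1, 0.04, -0.93, -0.05, -0.46, 0, 0, 1, 0.03, -0.93, -0.09, -0.46, 0, 0, 1, 0.04, -0.92, -0.11, -0.46, 0, 0, 1, 0.04, -0.92, -0.15, -0.45, 0, 0, 1, 0, 0, 0, 0, 0, 0, 1, 0, 0, 0, 0, 0, 0, 1]}}

```text
clock: 12.95
position: [0.5631, -0.3741, 0.2497]
ee_rot: [0.706, -0.036, 0.706, 0.038]
contact_force: [-0.6, 0.0, -0.2]
width: 0.0849
```

```bash
python3 - <<'E'
from h import *
im=snap('wrist','w8');np.savez('im_w8',**im)
s=readout.get_state();print(pose(),s['qpos'],s['clock'])
crop(im,(150,0,350,200),'w8c',4)
E
```

```text
(array([ 0.56328266, -0.37363181,  0.24995942]), array([[ 7.57381387e-04, -1.06061873e-01,  9.94359244e-01],
       [ 2.30895540e-03,  9.94357064e-01,  1.06059882e-01],
       [-9.99997048e-01,  2.21560336e-03,  9.97999667e-04]])) [-6.89756916e-01  4.22682700e-01  1.23478003e+00  2.27144319e-03
  1.48501520e+00 -2.36700975e+00] 13.0
```

View pics/w8.png

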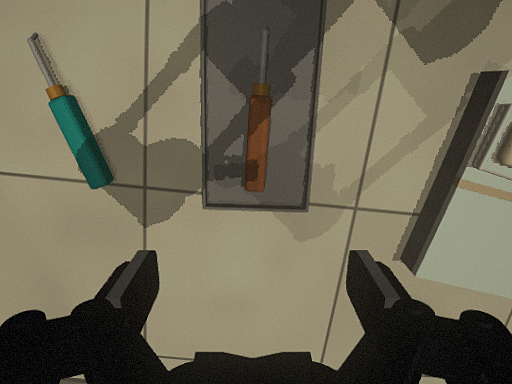

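View pics/w8c.png

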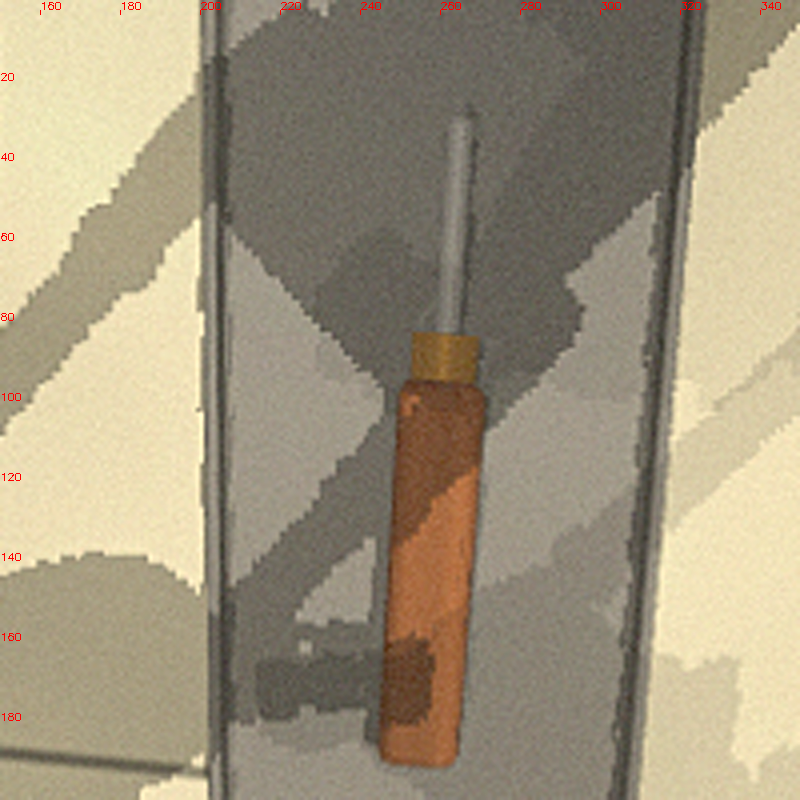

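```bash
python3 - <<'E'
from h import *
im=load('im_w8.npz');hsv=cv2.cvtColor(im['color'],cv2.COLOR_RGB2HSV)
print(hsv[150,255],hsv[105,262],hsv[88,260],hsv[175,252])
m=((hsv[:,:,0]<14)&(hsv[:,:,1]>110)&(hsv[:,:,2]>30)).astype(np.uint8)
m[:,:200]=0;m[:,330:]=0;m[:94]=0;m=cv2.morphologyEx(m,cv2.MORPH_OPEN,np.ones((3,3)))
c=max(cv2.findContours(m,cv2.RETR_EXTERNAL,cv2.CHAIN_APPROX_NONE)[0],key=cv2.contourArea).reshape(-1,2)
print(cv2.boundingRect(c))
for z in(.030,.028):
    P=onplane(im,c,z)[:,:2]
    r=cv2.minAreaRect((P*1000).astype(np.float32));print(z,r)
# shank
print(onplane(im,[(263.5,27.5),(260.5,82)],.0225))
L=[];Rr=[]
for row in range(102,186,2):
    xs=np.where(m[row])[0];L.append((xs.min()-.5,row));Rr.append((xs.max()+.5,row))
for q in (L,Rr):
    P=onplane(im,q,.030)[:,:2];v,a=np.polyfit(P[:,0],P[:,1],1);print('y=%.4f*x+%.4f'%(v,a),np.degrees(np.arctan(v)), np.polyval((v,a),.55))
C=cloud(im);print(C[110:190:20,257],C[50,262])
E
```

```text
[ 11 153 107] [  9 143  75] [ 18 171  91] [ 14 177  62]
(246, 110, 24, 68)
0.03 ((547.9877319335938, -370.086181640625), (75.5303726196289, 23.021074295043945), 2.42279052734375)
0.028 ((548.3299560546875, -370.0147705078125), (75.94877624511719, 23.148588180541992), 2.4227800369262695)
[[ 0.42822848 -0.3763894   0.0225    ]
 [ 0.48206109 -0.37345198  0.0225    ]]
y=0.1360*x+-0.4525 7.746497023582342 -0.3776345765596376
y=0.0783*x+-0.4026 4.478148762750376 -0.35954619391879644
[[ 0.51118384 -0.37416309  0.02990156]
 [ 0.53270211 -0.37177348  0.02803204]
 [ 0.55496977 -0.36931964  0.02732954]
 [ 0.57733233 -0.36690714  0.02980796]] [ 0.45012657 -0.37550726  0.02399911]
```

```bash
python3 - <<'E'
from h import *
im=load('im_w8.npz');hsv=cv2.cvtColor(im['color'],cv2.COLOR_RGB2HSV)
m=((hsv[:,:,0]<17)&(hsv[:,:,1]>95)).astype(np.uint8)
m[:,:235]=0;m[:,285:]=0;m[:95]=0;m[200:]=0;m=cv2.morphologyEx(m,cv2.MORPH_CLOSE,np.ones((3,3)));m=cv2.morphologyEx(m,cv2.MORPH_OPEN,np.ones((3,3)))
c=max(cv2.findContours(m,cv2.RETR_EXTERNAL,cv2.CHAIN_APPROX_NONE)[0],key=cv2.contourArea).reshape(-1,2)
print(cv2.boundingRect(c))
L=[];Rr=[]
for row in range(102,184,2):
    xs=np.where(m[row])[0];L.append((xs.min()-.5,row));Rr.append((xs.max()+.5,row))
F=[]
for q in (L,Rr):
    P=onplane(im,q,.030)[:,:2];v,a=np.polyfit(P[:,0],P[:,1],1);F.append((v,a));print(v,np.degrees(np.arctan(v)), np.polyval((v,a),.55), np.std(P[:,1]-np.polyval((v,a),P[:,0])))
v=(F[0][0]+F[1][0])/2;a=(F[0][1]+F[1][1])/2
ends=onplane(im,[(260,95.5),(255,190.5)],.030)[:,:2];print(ends)
print('heading deg',np.degrees(np.arctan(v)),'line at ends',[(x,v*x+a) for x in ends[:,0]])
print('shank on line?',v*.4282+a,v*.482+a)
print('tray right wall etc',onplane(im,[(201,200),(308,209),(205,20),(322,20)],.018))
E
```

```text
(245, 95, 26, 97)
0.04041303620184245 2.314237078838031 -0.38181218371558234 0.0003233648790034272
0.04575506318754646 2.619744863673973 -0.35831762237873116 0.00033421250673418333
[[ 0.49585013 -0.37263879]
 [ 0.60181993 -0.36654934]]
heading deg 2.4670085172276077 line at ends [(np.float64(0.495850125510911), np.float64(-0.37239789893060615)), (np.float64(0.6018199309091047), np.float64(-0.36783229056869327))]
shank on line? -0.3753125402999705 -0.372994618426396
tray right wall etc [[ 0.62442187 -0.42956001  0.018     ]
 [ 0.62253041 -0.29913952  0.018     ]
 [ 0.42661973 -0.43735953  0.018     ]
 [ 0.41366799 -0.31679392  0.018     ]]
```

```bash
python3 - <<'E'
from h import *
p,Rm=pose()
h=np.radians(2.5)
plan(p,Rm,[((.527,-.371,.09),down(h),5),((.527,-.371,.0105),down(h),5)],.1)
E
```

```text
[0.53, 0.02, -0.12, 0.18, 0, -0.01, 0.1, 0.54, 0.02, -0.12, 0.18, 0.01, 0, 0.1, 0.53, 0.02, -0.12, 0.18, 0, -0.01, 0.1, 0.53, 0.01, -0.12, 0.18, 0, -0.01, 0.1, 0.54, 0.02, -0.12, 0.18, 0, 0, 0.1, 0.26, 0, 0, 0, 0, 0, 0.1, 0.27, 0, 0, 0, 0, 0, 0.1, 0.26, 0, 0, 0, 0, 0, 0.1, 0.27, 0, 0, 0, 0, 0, 0.1, 0.26, 0, 0, 0, 0, 0, 0.1]
end [ 0.527  -0.3709  0.0105] 10 rows
```

Descend to just above, then check before the last bit.

Call:
{"method": "carry_out", "body": {"deltas": [0.53, 0.02, -0.12, 0.18, 0, -0.01, 0.1, 0.54, 0.02, -0.12, 0.18, 0.01, 0, 0.1, 0.53, 0.02, -0.12, 0.18, 0, -0.01, 0.1, 0.53, 0.01, -0.12, 0.18, 0, -0.01, 0.1, 0.54, 0.02, -0.12, 0.18, 0, 0, 0.1, 0.26, 0, 0, 0, 0, 0, 0.1, 0.27, 0, 0, 0, 0, 0, 0.1, 0, 0, 0, 0, 0, 0, 0.1, 0, 0, 0, 0, 0, 0, 0.1]}}

```text
clock: 14.12
position: [0.5275, -0.3734, 0.0585]
ee_rot: [0.707, -0.016, 0.706, 0.014]
contact_force: [-0.8, -0.0, 0.7]
width: 0.0468
```

```bash
python3 - <<'E'
from h import *
im=snap('wrist','w9');np.savez('im_w9',**im)
s=readout.get_state();print(pose(),s['qpos'],s['clock'],s['width'])
E
```

```text
(array([ 0.52744375, -0.3735701 ,  0.05860675]), array([[ 0.00153894, -0.04204916,  0.99911436],
       [-0.00214298,  0.99911311,  0.04205241],
       [-0.99999652, -0.0022058 ,  0.00144747]])) [-7.23500187e-01  5.10145365e-01  1.58532382e+00 -6.79649497e-04
  1.04355146e+00 -2.33601856e+00] 14.175 0.04723855711698393
```

View pics/w9.png

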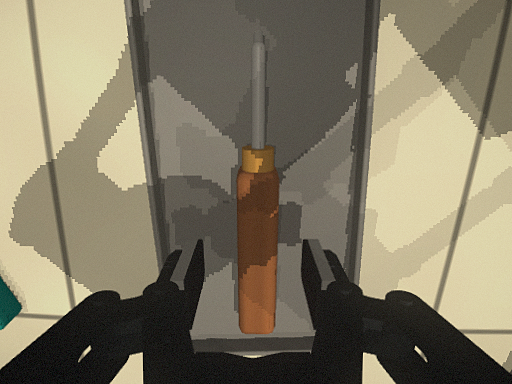

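Call:
{"method": "carry_out", "body": {"deltas": [0.27, 0.04, 0, 0, 0, 0, 0.1, 0.27, 0, 0, 0, 0, 0, 0.1, 0.22, 0, 0, 0, 0, 0, 0.1, 0.04, 0, 0, 0, 0, 0, 0.1, 0, 0, 0, 0, 0, 0, -1, 0, 0, 0, 0, 0, 0, -1, 0, 0, 0, 0, 0, 0, -1, 0, 0, 0, 0, 0, 0, -1], "newtons": 60}}

```text
clock: 15.18
position: [0.5265, -0.3707, 0.0098]
ee_rot: [0.707, -0.015, 0.707, 0.015]
contact_force: [0.2, 0.2, 0.2]
width: 0.0229
```

```bash
python3 - <<'E'
from h import *
s=readout.get_state();print(pose(),s['contact_force'],s['clock'],s['width'])
E
```

```text
(array([ 0.52653926, -0.37069161,  0.00976557]), array([[ 6.75647309e-05, -4.19877814e-02,  9.99118122e-01],
       [-9.62202859e-04,  9.99117659e-01,  4.19878270e-02],
       [-9.99999535e-01, -9.64191210e-04,  2.71043524e-05]])) [0.17303839 0.15346805 0.16020069] 15.175 0.022860586809210878
```

Call:
{"method": "carry_out", "body": {"deltas": [-0.3, 0, 0, 0, 0, 0, -1, -0.5, 0, 0, 0, 0, 0, -1, -0.7, 0, 0, 0, 0, 0, -1, -0.7, 0, 0, 0, 0, 0, -1, -0.4, 0, 0, 0, 0, 0, -1, 0, 0, 0, 0, 0, 0, -1]}}

```text
clock: 15.92
position: [0.5278, -0.3715, 0.1692]
ee_rot: [0.709, -0.017, 0.705, 0.013]
contact_force: [0.5, -0.1, -1.2]
width: 0.0226
```

```bash
python3 - <<'E'
from h import *
im=snap('wrist','w10');np.savez('im_w10',**im)
p,Rm=pose();s=readout.get_state();print(p,Rm.round(4),s['contact_force'],s['clock'],s['width'],s['qpos'])
crop(im,(200,0,320,130),'w10c',5)
tip=p+Rm@np.array([.0048,0,-.1039]);print(tip,proj(im,[tip]))
E
```

```text
[ 0.52678397 -0.37069678  0.16698711] [[ 0.0018 -0.042   0.9991]
 [-0.0024  0.9991  0.042 ]
 [-1.     -0.0025  0.0017]] [-1.62127632 -0.47095309 -1.49598485] 15.975 0.02266043170766338 [-7.20782222e-01  4.16051436e-01  1.45253547e+00 -6.82817667e-04
  1.27004736e+00 -2.33341851e+00]
[ 0.42298454 -0.37507552  0.16201175] [[255.24713162  15.3440597 ]]
```

View pics/w10.png

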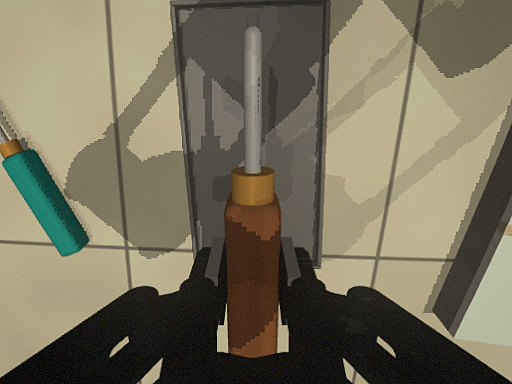

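View pics/w10c.png

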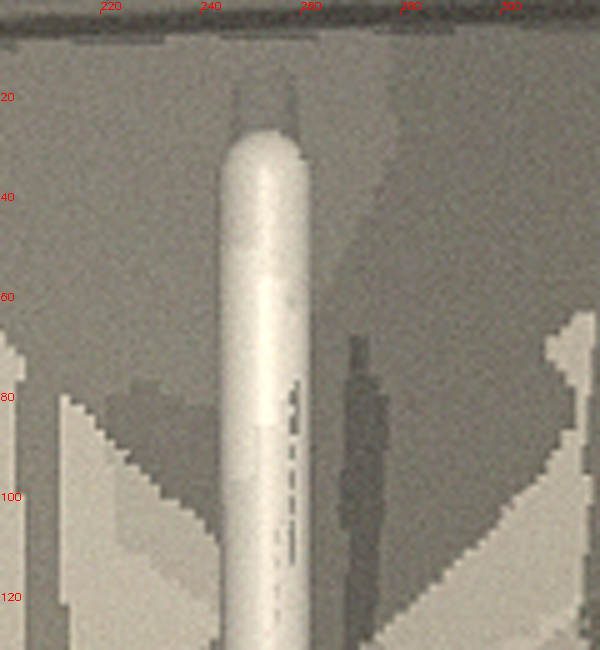

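```bash
cat >> h.py <<'E'
def Ruse(phi,th):
    c,s=np.cos(phi),np.sin(phi)
    rx=np.array([np.cos(th)*c,np.cos(th)*s,-np.sin(th)]);rz=np.array([np.sin(th)*c,np.sin(th)*s,np.cos(th)])
    z=-rx;x=-rz;return np.c_[x,np.cross(z,x),z]
TIPV=np.array([.0048,-.0007,-.1039])
YAW=np.radians(-8.72);COR=np.array([.5869,.0134])
EX=np.array([np.cos(YAW),np.sin(YAW)]);EY=np.array([-np.sin(YAW),np.cos(YAW)])
PHI=np.radians(16);TH=np.radians(30)
def ledge(x,y): return COR+EX*x+EY*y
def tcp_for_tip(lx,ly,z,R_=None,tipv=None):
    R_=Ruse(PHI,TH) if R_ is None else R_
    return np.r_[ledge(lx,ly),z]-R_@(TIPV if tipv is None else tipv)
E
python3 - <<'E'
from h import *
p,Rm=pose()
ph0=np.radians(182.4)
legs=[];N=44;tgt=tcp_for_tip(-.145,0,.13);print(tgt)
for i in range(1,N+1):
    f=i/N; g=min(1,i/30)
    q=p*(1-g)+np.array([tgt[0],tgt[1],max(.24,tgt[2])])*g
    if i>34: q[2]=.24+(tgt[2]-.24)*(i-34)/10
    legs.append((q,Ruse(ph0+(PHI-ph0)*f,TH*min(1,max(0,(i-10)/30))),1))
plan(p,Rm,legs,-1)
E
```

```text
[0.35958166 0.01056964 0.18610692]
[-0.04, 0.22, -0.08, 0.95, 0.03, 0.04, -1, -0.04, 0.2, -0.1, 0.94, 0, 0, -1, -0.04, 0.21, -0.11, 0.95, -0.01, 0, -1, -0.04, 0.19, -0.13, 0.94, 0, 0, -1, -0.04, 0.19, -0.14, 0.95, 0, 0, -1, -0.04, 0.18, -0.14, 0.94, 0, 0, -1, -0.04, 0.16, -0.16, 0.95, 0, -0.01, -1, -0.05, 0.16, -0.18, 0.95, 0, 0, -1, -0.04, 0.14, -0.18, 0.94, 0, 0, -1, -0.04, 0.13, -0.19, 0.95, 0, 0, -1]
[-0.04, 0.12, -0.2, 0.94, -0.25, 0, -1, -0.04, 0.11, -0.2, 0.95, -0.25, -0.03, -1, -0.05, 0.09, -0.21, 0.94, -0.25, -0.04, -1, -0.05, 0.08, -0.22, 0.95, -0.25, -0.06, -1, -0.06, 0.06, -0.22, 0.94, -0.25, -0.07, -1, -0.06, 0.05, -0.22, 0.94, -0.25, -0.09, -1, -0.06, 0.03, -0.22, 0.94, -0.25, -0.11, -1, -0.07, 0.02, -0.22, 0.94, -0.25, -0.13, -1, -0.07, 0, -0.23, 0.93, -0.25, -0.14, -1, -0.08, -0.01, -0.22, 0.93, -0.24, -0.15, -1]
[-0.08, -0.03, -0.22, 0.93, -0.25, -0.17, -1, -0.08, -0.04, -0.21, 0.93, -0.26, -0.19, -1, -0.09, -0.06, -0.21, 0.92, -0.25, -0.21, -1, -0.09, -0.07, -0.21, 0.92, -0.24, -0.22, -1, -0.09, -0.09, -0.2, 0.92, -0.25, -0.23, -1, -0.09, -0.1, -0.19, 0.91, -0.25, -0.26, -1, -0.1, -0.11, -0.18, 0.9, -0.25, -0.27, -1, -0.09, -0.13, -0.17, 0.91, -0.25, -0.28, -1, -0.1, -0.14, -0.17, 0.89, -0.25, -0.3, -1, -0.09, -0.15, -0.15, 0.89, -0.25, -0.31, -1]
[0, 0, 0, 0.89, -0.25, -0.34, -1, 0, 0, 0, 0.88, -0.25, -0.34, -1, 0, 0, 0, 0.87, -0.25, -0.36, -1, 0, 0, 0, 0.87, -0.25, -0.38, -1, 0.08, 0, -0.03, 0.86, -0.25, -0.39, -1, 0.08, 0, -0.04, 0.85, -0.25, -0.41, -1, 0.08, 0, -0.04, 0.85, -0.25, -0.42, -1, 0.08, 0, -0.04, 0.84, -0.25, -0.44, -1, 0.08, 0, -0.04, 0.83, -0.25, -0.45, -1, 0.08, 0, -0.05, 0.82, -0.25, -0.46, -1]
[0.08, 0, -0.04, 0.82, 0, -0.48, -1, 0.08, 0, -0.05, 0.82, 0, -0.47, -1, 0.08, 0, -0.04, 0.82, 0, -0.47, -1, 0.07, 0, -0.05, 0.82, 0, -0.47, -1]
end [0.3599 0.0106 0.1862] 44 rows
```

Call:
{"method": "carry_out", "body": {"deltas": [-0.04, 0.22, -0.08, 0.95, 0.03, 0.04, -1, -0.04, 0.2, -0.1, 0.94, 0, 0, -1, -0.04, 0.21, -0.11, 0.95, -0.01, 0, -1, -0.04, 0.19, -0.13, 0.94, 0, 0, -1, -0.04, 0.19, -0.14, 0.95, 0, 0, -1, -0.04, 0.18, -0.14, 0.94, 0, 0, -1, -0.04, 0.16, -0.16, 0.95, 0, -0.01, -1, -0.05, 0.16, -0.18, 0.95, 0, 0, -1, -0.04, 0.14, -0.18, 0.94, 0, 0, -1, -0.04, 0.13, -0.19, 0.95, 0, 0, -1]}}

```text
clock: 17.23
position: [0.4694, -0.2424, 0.1888]
ee_rot: [0.671, 0.217, 0.675, -0.215]
contact_force: [0.7, 0.9, -0.9]
width: 0.0229
```

Call:
{"method": "carry_out", "body": {"deltas": [-0.04, 0.12, -0.2, 0.94, -0.25, 0, -1, -0.04, 0.11, -0.2, 0.95, -0.25, -0.03, -1, -0.05, 0.09, -0.21, 0.94, -0.25, -0.04, -1, -0.05, 0.08, -0.22, 0.95, -0.25, -0.06, -1, -0.06, 0.06, -0.22, 0.94, -0.25, -0.07, -1, -0.06, 0.05, -0.22, 0.94, -0.25, -0.09, -1, -0.06, 0.03, -0.22, 0.94, -0.25, -0.11, -1, -0.07, 0.02, -0.22, 0.94, -0.25, -0.13, -1, -0.07, 0, -0.23, 0.93, -0.25, -0.14, -1, -0.08, -0.01, -0.22, 0.93, -0.24, -0.15, -1]}}

```text
clock: 18.48
position: [0.4137, -0.1155, 0.2134]
ee_rot: [0.612, 0.384, 0.518, -0.458]
contact_force: [0.3, -0.9, -1.4]
width: 0.0226
```

Call:
{"method": "carry_out", "body": {"deltas": [-0.08, -0.03, -0.22, 0.93, -0.25, -0.17, -1, -0.08, -0.04, -0.21, 0.93, -0.26, -0.19, -1, -0.09, -0.06, -0.21, 0.92, -0.25, -0.21, -1, -0.09, -0.07, -0.21, 0.92, -0.24, -0.22, -1, -0.09, -0.09, -0.2, 0.92, -0.25, -0.23, -1, -0.09, -0.1, -0.19, 0.91, -0.25, -0.26, -1, -0.1, -0.11, -0.18, 0.9, -0.25, -0.27, -1, -0.09, -0.13, -0.17, 0.91, -0.25, -0.28, -1, -0.1, -0.14, -0.17, 0.89, -0.25, -0.3, -1, -0.09, -0.15, -0.15, 0.89, -0.25, -0.31, -1]}}

```text
clock: 19.73
position: [0.3585, 0.0112, 0.2382]
ee_rot: [-0.462, -0.472, -0.326, 0.677]
contact_force: [0.8, -0.3, -0.8]
width: 0.0224
```

```bash
python3 - <<'E'
from h import *
p,Rm=pose();s=readout.get_state();print(p,Rm.round(3),s['contact_force'],s['clock'],s['width'],s['qpos'])
ph0=np.radians(182.4);print(Ruse(ph0+(PHI-ph0)*30/44,TH*20/30).round(3))
E
```

```text
[0.35851741 0.01124129 0.23822732] [[-0.128  0.933 -0.337]
 [-0.318 -0.361 -0.877]
 [-0.94  -0.005  0.342]] [ 0.77733505 -0.30167741 -0.84433669] 19.725 0.022443802952170147 [ 0.13957638  0.05664133  1.82102949 -0.30353573  1.44943194  0.57303468]
[[-0.123  0.933 -0.338]
 [-0.319 -0.359 -0.877]
 [-0.94   0.     0.342]]
```

Tracking well; finish the turn.

Call:
{"method": "carry_out", "body": {"deltas": [0, 0, 0, 0.89, -0.25, -0.34, -1, 0, 0, 0, 0.88, -0.25, -0.34, -1, 0, 0, 0, 0.87, -0.25, -0.36, -1, 0, 0, 0, 0.87, -0.25, -0.38, -1, 0.08, 0, -0.03, 0.86, -0.25, -0.39, -1, 0.08, 0, -0.04, 0.85, -0.25, -0.41, -1, 0.08, 0, -0.04, 0.85, -0.25, -0.42, -1, 0.08, 0, -0.04, 0.84, -0.25, -0.44, -1, 0.08, 0, -0.04, 0.83, -0.25, -0.45, -1, 0.08, 0, -0.05, 0.82, -0.25, -0.46, -1]}}

```text
clock: 20.98
position: [0.359, 0.0108, 0.2059]
ee_rot: [-0.231, -0.48, -0.135, 0.835]
contact_force: [0.4, -0.1, -1.2]
width: 0.0224
```

Call:
{"method": "carry_out", "body": {"deltas": [0.08, 0, -0.04, 0.82, 0, -0.48, -1, 0.08, 0, -0.05, 0.82, 0, -0.47, -1, 0.08, 0, -0.04, 0.82, 0, -0.47, -1, 0.07, 0, -0.05, 0.82, 0, -0.47, -1, 0, 0, 0, 0, 0, 0, -1, 0, 0, 0, 0, 0, 0, -1]}}

```text
clock: 21.72
position: [0.3594, 0.0108, 0.1853]
ee_rot: [-0.12, -0.494, -0.071, 0.858]
contact_force: [0.0, -0.4, -1.0]
width: 0.0226
```

```bash
python3 - <<'E'
from h import *
im=snap('wrist','w11');np.savez('im_w11',**im)
p,Rm=pose();s=readout.get_state();print(p,Rm.round(4),s['contact_force'],s['clock'],s['width'],s['qpos'])
print(Ruse(PHI,TH).round(4))
np.savez('p11',p=p,R=Rm)
crop(im,(180,0,330,150),'w11c',5)
tip=p+Rm@TIPV;print(tip,proj(im,[tip]))
E
```

```text
[0.35946468 0.0108789  0.18551151] [[-0.4825  0.2765 -0.8311]
 [-0.1368 -0.961  -0.2404]
 [-0.8651 -0.0023  0.5015]] [ 0.49568205 -0.71119257 -0.48119376] 21.775 0.02254515624761415 [-0.01621366  0.29351214  1.73060074 -0.14527973  1.6237004   1.30367188]
[[-0.4806  0.2756 -0.8325]
 [-0.1378 -0.9613 -0.2387]
 [-0.866  -0.      0.5   ]]
[0.44330317 0.03586771 0.12924956] [[249.21996155  23.28064988]]
```

View pics/w11.png

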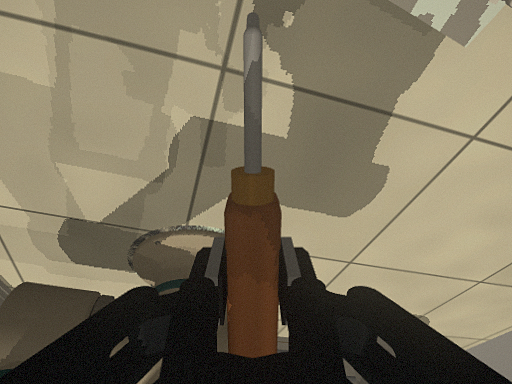

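View pics/w11c.png

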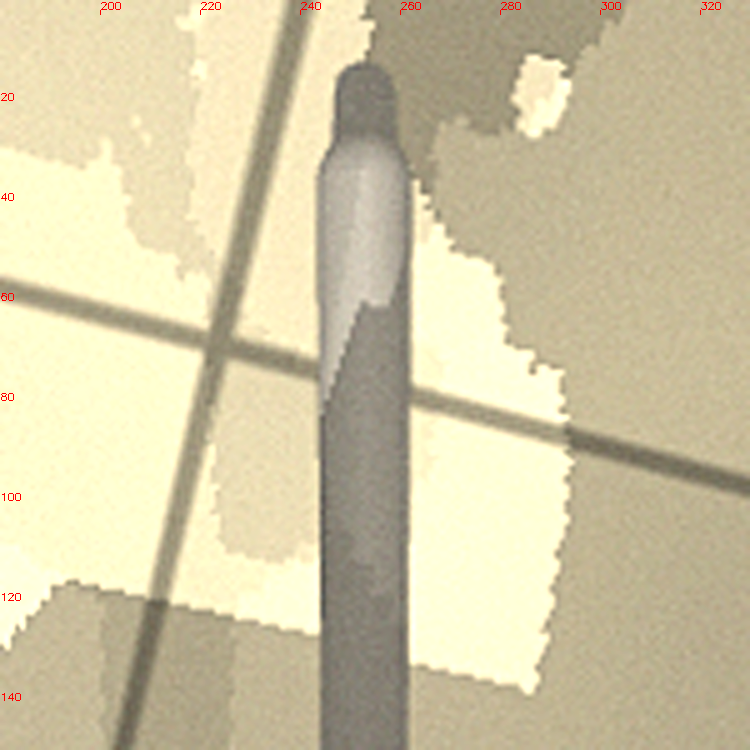

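```bash
python3 - <<'E'
from h import *
p,Rm=pose();U=Ruse(PHI,TH)
a=tcp_for_tip(-.04,.06,.13);b=tcp_for_tip(0,.138,.10);c=tcp_for_tip(0,.138,.06);print(b,c)
plan(p,Rm,[(a,U,4),(b,U,3),(c,U,3)],-1)
E
```

```text
[0.52382722 0.12499165 0.15610692] [0.52382722 0.12499165 0.11610692]
[-0.25, -0.04, -0.43, 0.01, 0.01, 0.01, -1, -0.26, -0.04, -0.44, 0, 0, 0, -1, -0.25, -0.05, -0.43, 0.01, 0.01, 0.01, -1, -0.25, -0.04, -0.43, 0.01, 0.01, 0, -1, -0.05, -0.3, -0.42, 0, 0, 0, -1, -0.05, -0.3, -0.41, 0, 0, 0, -1, -0.05, -0.3, -0.42, 0, 0, 0, -1, 0.19, 0, -0.11, 0, 0, 0, -1, 0.2, 0, -0.11, 0, 0, 0, -1, 0.19, 0, -0.11, 0, 0, 0, -1]
end [0.5238 0.1249 0.1163] 10 rows
```

Call:
{"method": "carry_out", "body": {"deltas": [-0.25, -0.04, -0.43, 0.01, 0.01, 0.01, -1, -0.26, -0.04, -0.44, 0, 0, 0, -1, -0.25, -0.05, -0.43, 0.01, 0.01, 0.01, -1, -0.25, -0.04, -0.43, 0.01, 0.01, 0, -1, -0.05, -0.3, -0.42, 0, 0, 0, -1, -0.05, -0.3, -0.41, 0, 0, 0, -1, -0.05, -0.3, -0.42, 0, 0, 0, -1, 0.19, 0, -0.11, 0, 0, 0, -1, 0.2, 0, -0.11, 0, 0, 0, -1, 0, 0, 0, 0, 0, 0, -1]}}

```text
clock: 23.02
position: [0.5228, 0.1238, 0.1288]
ee_rot: [-0.12, -0.494, -0.069, 0.858]
contact_force: [-0.3, -0.2, -0.3]
width: 0.0227
```

Call:
{"method": "carry_out", "body": {"deltas": [0.16, 0, -0.09, 0, 0, 0, -1, 0, 0, 0, 0, 0, 0, -1]}}

```text
clock: 23.28
position: [0.5236, 0.1241, 0.1182]
ee_rot: [-0.12, -0.495, -0.069, 0.858]
contact_force: [-0.3, -0.5, -0.1]
width: 0.0227
```

```bash
python3 - <<'E'
from h import *
im=snap('wrist','w12');np.savez('im_w12',**im)
p,Rm=pose();s=readout.get_state();print(p,Rm.round(4),s['contact_force'],s['clock'])
crop(im,(180,0,330,150),'w12c',5)
d=snap('side','d12');crop(d,(200,90,330,210),'d12c',6)
tip=p+Rm@TIPV;print(tip,proj(im,[tip]),'ledge',(tip[:2]-COR)@EX,(tip[:2]-COR)@EY)
E
```

```text
[0.52385921 0.12416613 0.11865019] [[-4.805e-01  2.742e-01 -8.331e-01]
 [-1.372e-01 -9.617e-01 -2.373e-01]
 [-8.662e-01  3.000e-04  4.997e-01]] [-0.09503759 -0.4299301  -1.0391558 ] 23.325
[0.60791615 0.14884075 0.06257582] [[249.29688027  23.10150893]] ledge 0.0002396163827506714 0.13706136258474544
```

View pics/w12.png

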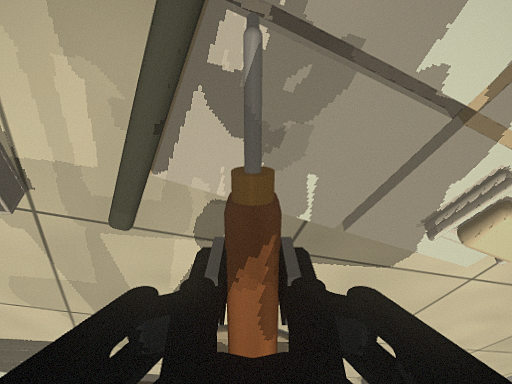

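View pics/w12c.png

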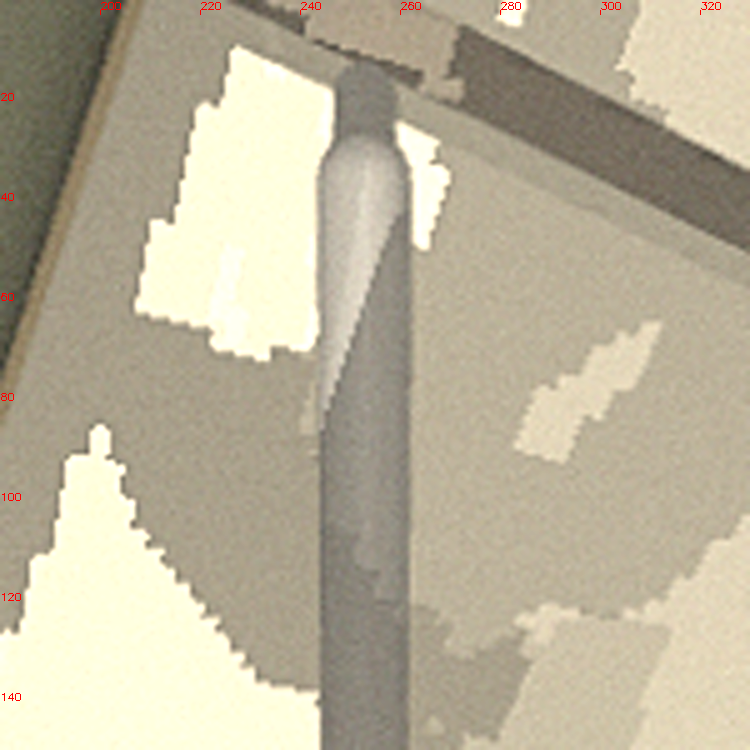

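View pics/d12c.png

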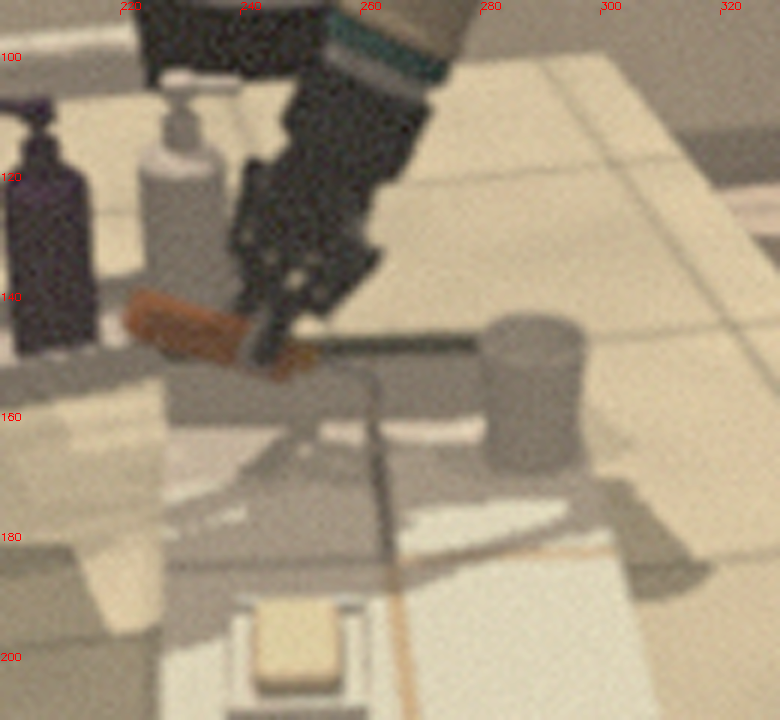

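```bash
python3 - <<'E'
from h import *
im=load('im_w12.npz')
L=lambda P:np.c_[(P[:,:2]-COR)@EX,(P[:,:2]-COR)@EY].round(4)
for v in (17,18.5,20): print('tip cam',v,L(onplane(im,[(251,v)],.0626)),L(onplane(im,[(251,v)],.0651)))
# groove edges in this image: crop coords -> px
up=[(270+0.4,5.5+0),(330,35)];
print('upper edge',L(onplane(im,[(271,5),(329,34)],.045)))
print('lower edge',L(onplane(im,[(271,19),(325,47)],.045)))
print('groove end?',L(onplane(im,[(268,18)],.045)))
print('proj groove centre/edges',proj(im,[[*ledge(x,y),.045] for x in(-.005,.005) for y in (.15,.12,.08)]).round(1))
C=cloud(im);print(C[20,251],C[17,251])
g=cv2.cvtColor(im['color'],cv2.COLOR_RGB2GRAY);print(g[0:45,280],g[5:50,300])
E
```

```text
tip cam 17 [[0.0027 0.1374]] [[0.0035 0.1378]]
tip cam 18.5 [[0.0022 0.1372]] [[0.003  0.1375]]
tip cam 20 [[0.0016 0.1369]] [[0.0025 0.1373]]
upper edge [[0.0053 0.1289]
 [0.0054 0.0985]]
lower edge [[-0.      0.1262]
 [-0.0007  0.0967]]
groove end? [[-0.0002  0.1277]]
proj groove centre/edges [[218.1   6.5]
 [278.1  34.7]
 [347.9  68.4]
 [226.3 -16.3]
 [288.5  14.5]
 [360.2  51.1]]
[0.61182738 0.14920067 0.06979659] [0.61250932 0.14939609 0.06869518]
[137 164 159 181 128 100 106 113 110  60  70  65  68  68  71  69  69  66
  70  66  72  70  68  72  64  66  88 106 102 101  99  99 102 104 109 108
 110 113 112 116 110 112 110 111 111] [108 110 110 111 110 110 111 112 112 109 111 108 115 109  64  58  61  68
  71  64  64  66  68  66  70  68  68  70  64  68  62  94 108  97 104 105
  97  96 105 115 112 111 110 111 111]
```

```bash
sed -i 's/^TIPV=.*/TIPV=np.array([.0048,-.0007,-.1057])/' h.py; python3 - <<'E'
from h import *
p,Rm=pose();U=Ruse(PHI,TH)
print(p,p+Rm@TIPV)
plan(p,Rm,[(tcp_for_tip(0,.1415,.049),U,3)],-1,3)
E
```

```text
[0.52405616 0.12428172 0.11884682] [0.60963839 0.14939409 0.06191641]
[0.062, -0.022, -0.035, -0.007, -0.004, 0.002, -1, 0.062, -0.022, -0.035, -0.007, -0.004, 0.002, -1, 0.062, -0.021, -0.035, -0.007, -0.004, 0.002, -1]
end [0.5229 0.128  0.106 ] 3 rows
```

Call:
{"method": "carry_out", "body": {"deltas": [0.06, -0.02, -0.035, 0, 0, 0, -1, 0.06, -0.02, -0.035, 0, 0, 0, -1, 0.06, -0.02, -0.035, 0, 0, 0, -1, 0, 0, 0, 0, 0, 0, -1, 0, 0, 0, 0, 0, 0, -1]}}

```text
clock: 24.0
position: [0.5232, 0.128, 0.1062]
ee_rot: [-0.12, -0.496, -0.069, 0.857]
contact_force: [0.1, 1.2, -0.3]
width: 0.0223
```

```bash
python3 - <<'E'
from h import *
im=snap('wrist','w13');np.savez('im_w13',**im)
p,Rm=pose();s=readout.get_state();print(p,Rm.round(4),s['contact_force'],s['clock'])
crop(im,(190,0,340,100),'w13c',5)
tip=p+Rm@TIPV;print(tip,proj(im,[tip]),'ledge',(tip[:2]-COR)@EX,(tip[:2]-COR)@EY)
print('proj edges',proj(im,[[*ledge(x,y),.045] for x in(-.005,.005) for y in (.15,.12,.08)]).round(1))
g=cv2.cvtColor(im['color'],cv2.COLOR_RGB2GRAY);print(g[0:60,285],g[0:60,310])
L=lambda P:np.c_[(P[:,:2]-COR)@EX,(P[:,:2]-COR)@EY].round(4)
print('tip cam',L(onplane(im,[(251,20)],tip[2]+.0025)))
E
```

```text
[0.52326782 0.12797585 0.10622824] [[-4.799e-01  2.746e-01 -8.332e-01]
 [-1.374e-01 -9.615e-01 -2.378e-01]
 [-8.665e-01  4.000e-04  4.992e-01]] [ 0.54829226  0.96560297 -0.53764685] 24.05
[0.60884612 0.15312363 0.04930756] [[249.45092769  18.58436055]] ledge 0.0005095201902966667 0.14143573061330672
proj edges [[225.5  18.3]
 [288.3  47.6]
 [360.5  82.1]
 [234.6  -5.3]
 [299.7  26.8]
 [374.   64.4]]
[163 135 136 116 110 109 111 114 111 115 114 114 113 111 112 115 113 105
  65  73  72  72  68  71  73  72  71  74  70  68  69  70  68  70  69  72
 103 110 106 108 104 103 107 102 105 115 113 114 114 113 110 116 117 109
 111 109 114 112 110 117] [117 126 149 130 111 111 109 114 115 110 112 110 114 111 145 141 144 143
 142 109 111 110 114 111 108 109 129 142 151 129  91  58  64  60  70  72
  73  67  75  68  66  77  67  68  68  71  65  73 101 108 103 106 105 105
 103 103 110 113 110 113]
tip cam [[0.0011 0.141 ]]
```

View pics/w13c.png

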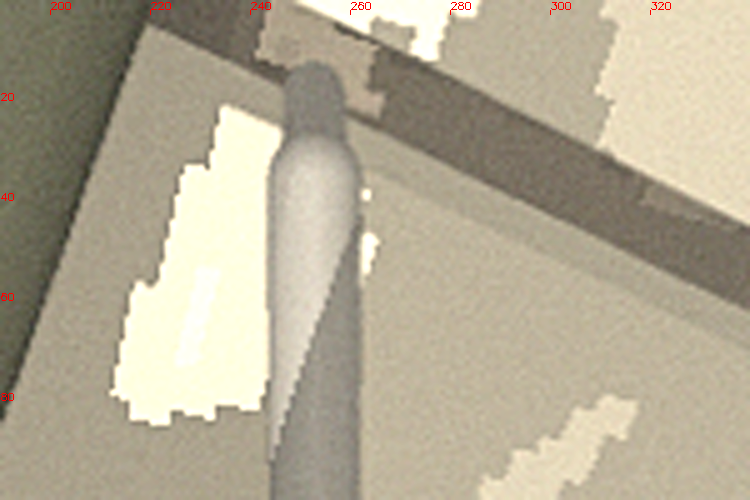

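Call:
{"method": "carry_out", "body": {"deltas": [0.035, 0, -0.02, 0, 0, 0, -1, 0.035, 0, -0.02, 0, 0, 0, -1, 0.035, 0, -0.02, 0, 0, 0, -1, 0.035, 0, -0.02, 0, 0, 0, -1, 0, 0, 0, 0, 0, 0, -1]}}

```text
clock: 24.68
position: [0.523, 0.1279, 0.0963]
ee_rot: [-0.12, -0.495, -0.069, 0.858]
contact_force: [-0.1, 0.2, -1.6]
width: 0.0224
```

```bash
cat > chk.py <<'E'
from h import *
p,Rm=pose();s=readout.get_state();tip=p+Rm@TIPV
print('tcp',p.round(4),'F',s['contact_force'].round(2),'t',s['clock'],'tip z %.4f ledge %.4f %.4f'%(tip[2],(tip[:2]-COR)@EX,(tip[:2]-COR)@EY), 'w',round(s['width'],4))
print('Rerr deg',np.degrees(R.from_matrix(Ruse(PHI,TH).T@Rm).as_rotvec()).round(2))
E
python3 chk.py
```

```text
tcp [0.523  0.1279 0.0963] F [-0.1   0.23 -1.56] t 24.675 tip z 0.0393 ledge 0.0003 0.1413 w 0.0224
Rerr deg [ 0.06  0.02 -0.02]
```

Call:
{"method": "carry_out", "body": {"deltas": [0.014, 0, -0.008, 0, 0, 0, -1, 0.014, 0, -0.008, 0, 0, 0, -1, 0.014, 0, -0.008, 0, 0, 0, -1, 0, 0, 0, 0, 0, 0, -1]}}

```text
clock: 25.18
position: [0.5231, 0.128, 0.0935]
ee_rot: [-0.12, -0.496, -0.069, 0.857]
contact_force: [-0.9, 0.2, -1.0]
width: 0.0228
```

```bash
python3 chk.py
```

```text
tcp [0.5231 0.128  0.0935] F [-0.87  0.22 -1.03] t 25.175 tip z 0.0366 ledge 0.0003 0.1414 w 0.0228
Rerr deg [ 0.06  0.04 -0.01]
```

Call:
{"method": "carry_out", "body": {"deltas": [0.014, 0, -0.008, 0, 0, 0, -1, 0, 0, 0, 0, 0, 0, -1]}}

```text
clock: 25.42
position: [0.5231, 0.1279, 0.0926]
ee_rot: [-0.12, -0.495, -0.069, 0.857]
contact_force: [0.1, 0.3, -1.2]
width: 0.0226
```

```bash
python3 chk.py; python3 - <<'E'
from h import *
im=snap('wrist','w14');crop(im,(190,0,340,100),'w14c',5)
U=Ruse(PHI,TH);print('EY in tool',(U.T@np.r_[EY,0]).round(3),'EX in tool',(U.T@np.r_[EX,0]).round(3))
E
```

```text
tcp [0.5231 0.1279 0.0926] F [ 0.07  0.3  -1.17] t 25.425 tip z 0.0356 ledge 0.0003 0.1414 w 0.0226
Rerr deg [ 0.06  0.04 -0.01]
EY in tool [-0.209 -0.908 -0.362] EX in tool [-0.454  0.418 -0.787]
```

View pics/w14c.png

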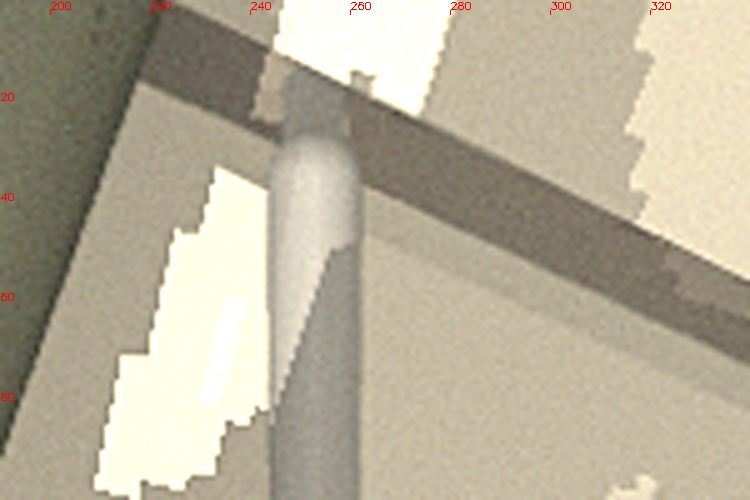

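Call:
{"method": "carry_out", "body": {"deltas": [0.014, 0, -0.008, 0, 0, 0, -1, 0, 0, 0, 0, 0, 0, -1]}}

```text
clock: 25.72
position: [0.5231, 0.1279, 0.0916]
ee_rot: [-0.12, -0.495, -0.069, 0.857]
contact_force: [-0.5, -0.1, -0.4]
width: 0.0228
```

```bash
python3 chk.py
```

```text
tcp [0.5231 0.1279 0.0916] F [-0.48 -0.08 -0.38] t 25.725 tip z 0.0346 ledge 0.0003 0.1414 w 0.0228
Rerr deg [ 0.06  0.04 -0.02]
```

Call:
{"method": "carry_out", "body": {"deltas": [0.014, 0, -0.008, 0, 0, 0, -1, 0, 0, 0, 0, 0, 0, -1]}}

```text
clock: 25.98
position: [0.5231, 0.1279, 0.0909]
ee_rot: [-0.12, -0.496, -0.069, 0.857]
contact_force: [0.1, -0.3, 0.2]
width: 0.023
```

```bash
python3 chk.py
```

```text
tcp [0.5231 0.1279 0.0909] F [ 0.06 -0.28  0.15] t 25.975 tip z 0.0340 ledge 0.0003 0.1414 w 0.023
Rerr deg [ 0.06  0.05 -0.01]
```

Call:
{"method": "carry_out", "body": {"deltas": [-0.014, 0, 0.008, 0, 0, 0, -1, -0.01, -0.045, -0.018, 0, 0, 0, -1, -0.01, -0.045, -0.018, 0, 0, 0, -1, 0, 0, 0, 0, 0, 0, -1]}}

```text
clock: 26.48
position: [0.524, 0.1342, 0.0915]
ee_rot: [-0.12, -0.496, -0.069, 0.857]
contact_force: [0.3, -1.1, -1.3]
width: 0.0228
```

```bash
python3 chk.py
```

```text
tcp [0.524  0.1342 0.0915] F [ 0.35 -1.12 -1.26] t 26.475 tip z 0.0346 ledge 0.0003 0.1477 w 0.0228
Rerr deg [ 0.04  0.05 -0.01]
```

```bash
python3 - <<'E'
from h import *
p,Rm=pose();tip=p+Rm@TIPV
np.savez('start',p=p,R=Rm)
a=p+np.r_[ledge(0,0)-tip[:2],0.0003]
print(np.linalg.norm(a-p))
e=plan(p,Rm,[(a,Rm,24)],-1,3)
np.savez('cmd',p=e[0],R=e[1])
E
```

```text
0.14771110437382765
[0.021, 0.093, 0.037, 0, 0, 0, -1, 0.022, 0.093, 0.038, 0, 0, 0, -1, 0.021, 0.093, 0.037, 0, 0, 0, -1, 0.021, 0.093, 0.038, 0, 0, 0, -1, 0.022, 0.094, 0.037, 0, 0, 0, -1, 0.021, 0.093, 0.037, 0, 0, 0, -1, 0.021, 0.093, 0.038, 0, 0, 0, -1, 0.022, 0.093, 0.037, 0, 0, 0, -1, 0.021, 0.093, 0.037, 0, 0, 0, -1, 0.021, 0.093, 0.038, 0, 0, 0, -1]
[0.022, 0.093, 0.037, 0, 0, 0, -1, 0.021, 0.093, 0.038, 0, 0, 0, -1, 0.021, 0.093, 0.037, 0, 0, 0, -1, 0.021, 0.094, 0.037, 0, 0, 0, -1, 0.022, 0.093, 0.038, 0, 0, 0, -1, 0.021, 0.093, 0.037, 0, 0, 0, -1, 0.021, 0.093, 0.037, 0, 0, 0, -1, 0.022, 0.093, 0.038, 0, 0, 0, -1, 0.021, 0.093, 0.037, 0, 0, 0, -1, 0.021, 0.093, 0.038, 0, 0, 0, -1]
[0.022, 0.093, 0.037, 0, 0, 0, -1, 0.021, 0.094, 0.037, 0, 0, 0, -1, 0.021, 0.093, 0.038, 0, 0, 0, -1, 0.022, 0.093, 0.037, 0, 0, 0, -1]
end [ 0.5013 -0.0118  0.0918] 24 rows
```

Call:
{"method": "carry_out", "body": {"deltas": [0.021, 0.093, 0.037, 0, 0, 0, -1, 0.022, 0.093, 0.038, 0, 0, 0, -1, 0.021, 0.093, 0.037, 0, 0, 0, -1, 0.021, 0.093, 0.038, 0, 0, 0, -1, 0.022, 0.094, 0.037, 0, 0, 0, -1, 0.021, 0.093, 0.037, 0, 0, 0, -1]}}

```text
clock: 27.22
position: [0.5183, 0.0968, 0.0917]
ee_rot: [-0.12, -0.496, -0.069, 0.857]
contact_force: [0.3, 0.3, -1.6]
width: 0.0229
```

```bash
python3 chk.py
```

```text
tcp [0.5183 0.0968 0.0917] F [ 0.26  0.3  -1.63] t 27.225 tip z 0.0348 ledge 0.0003 0.1099 w 0.0229
Rerr deg [ 0.07  0.05 -0.02]
```

Call:
{"method": "carry_out", "body": {"deltas": [0.021, 0.093, 0.038, 0, 0, 0, -1, 0.022, 0.093, 0.037, 0, 0, 0, -1, 0.021, 0.093, 0.037, 0, 0, 0, -1, 0.021, 0.093, 0.038, 0, 0, 0, -1, 0.022, 0.093, 0.037, 0, 0, 0, -1, 0.021, 0.093, 0.038, 0, 0, 0, -1, 0.021, 0.093, 0.037, 0, 0, 0, -1, 0.021, 0.094, 0.037, 0, 0, 0, -1, 0.022, 0.093, 0.038, 0, 0, 0, -1]}}

```text
clock: 28.35
position: [0.5097, 0.0422, 0.0918]
ee_rot: [-0.12, -0.496, -0.069, 0.857]
contact_force: [-0.3, -0.4, -1.6]
width: 0.0228
```

```bash
python3 chk.py
```

```text
tcp [0.5097 0.0422 0.0918] F [-0.33 -0.42 -1.57] t 28.35 tip z 0.0349 ledge 0.0001 0.0546 w 0.0228
Rerr deg [ 0.06  0.05 -0.02]
```

Call:
{"method": "carry_out", "body": {"deltas": [0.021, 0.093, 0.037, 0, 0, 0, -1, 0.021, 0.093, 0.037, 0, 0, 0, -1, 0.022, 0.093, 0.038, 0, 0, 0, -1, 0.021, 0.093, 0.037, 0, 0, 0, -1, 0.021, 0.093, 0.038, 0, 0, 0, -1, 0.022, 0.093, 0.037, 0, 0, 0, -1, 0.021, 0.094, 0.037, 0, 0, 0, -1]}}

```text
clock: 29.22
position: [0.5031, -0.0004, 0.0919]
ee_rot: [-0.12, -0.496, -0.069, 0.857]
contact_force: [0.1, 0.0, -2.3]
width: 0.0227
```

```bash
python3 chk.py; python3 - <<'E'
from h import *
p,Rm=pose();tip=p+Rm@TIPV
c=np.load('cmd.npz');print((c['p']+c['R']@TIPV)-np.r_[ledge(0,0),0])
E
```

```text
tcp [ 5.031e-01 -4.000e-04  9.190e-02] F [ 0.11  0.04 -2.3 ] t 29.225 tip z 0.0350 ledge 0.0001 0.0115 w 0.0227
Rerr deg [ 0.06  0.05 -0.02]
[ 4.52132498e-08 -1.56394147e-05  3.48579026e-02]
```

Call:
{"method": "carry_out", "body": {"deltas": [0.021, 0.093, 0.038, 0, 0, 0, -1, 0.022, 0.093, 0.037, 0, 0, 0, -1, 0, 0, 0, 0, 0, 0, -1]}}

```text
clock: 29.6
position: [0.5012, -0.0126, 0.0919]
ee_rot: [-0.12, -0.496, -0.069, 0.857]
contact_force: [-0.4, -0.0, -1.0]
width: 0.0224
```

```bash
python3 chk.py; python3 - <<'E'
from h import *
p,Rm=pose();tip=p+Rm@TIPV
a=p+np.r_[ledge(-.148,0)-tip[:2],0.0000]
print(np.linalg.norm(a-p))
e=plan(p,Rm,[(a,Rm,24)],-1,3)
E
```

```text
tcp [ 0.5012 -0.0126  0.0919] F [-0.4  -0.03 -0.98] t 29.6 tip z 0.0350 ledge 0.0000 -0.0009 w 0.0224
Rerr deg [ 0.1   0.05 -0.03]
0.14802231028136326
[0.047, -0.043, 0.081, 0, 0, 0, -1, 0.046, -0.044, 0.08, 0, 0, 0, -1, 0.047, -0.043, 0.081, 0, 0, 0, -1, 0.046, -0.044, 0.081, 0, 0, 0, -1, 0.047, -0.043, 0.081, 0, 0, 0, -1, 0.046, -0.043, 0.08, 0, 0, 0, -1, 0.047, -0.044, 0.081, 0, 0, 0, -1, 0.046, -0.043, 0.081, 0, 0, 0, -1, 0.047, -0.044, 0.081, 0, 0, 0, -1, 0.046, -0.043, 0.08, 0, 0, 0, -1]
[0.047, -0.043, 0.081, 0, 0, 0, -1, 0.046, -0.044, 0.081, 0, 0, 0, -1, 0.047, -0.043, 0.081, 0, 0, 0, -1, 0.046, -0.043, 0.08, 0, 0, 0, -1, 0.047, -0.044, 0.081, 0, 0, 0, -1, 0.046, -0.043, 0.081, 0, 0, 0, -1, 0.047, -0.044, 0.081, 0, 0, 0, -1, 0.046, -0.043, 0.08, 0, 0, 0, -1, 0.047, -0.043, 0.081, 0, 0, 0, -1, 0.046, -0.044, 0.081, 0, 0, 0, -1]
[0.047, -0.043, 0.081, 0, 0, 0, -1, 0.046, -0.044, 0.08, 0, 0, 0, -1, 0.047, -0.043, 0.081, 0, 0, 0, -1, 0.046, -0.043, 0.081, 0, 0, 0, -1]
end [0.355  0.0107 0.092 ] 24 rows
```

Call:
{"method": "carry_out", "body": {"deltas": [0.047, -0.043, 0.081, 0, 0, 0, -1, 0.046, -0.044, 0.08, 0, 0, 0, -1, 0.047, -0.043, 0.081, 0, 0, 0, -1, 0.046, -0.044, 0.081, 0, 0, 0, -1, 0.047, -0.043, 0.081, 0, 0, 0, -1, 0.046, -0.043, 0.08, 0, 0, 0, -1]}}

```text
clock: 30.35
position: [0.4643, -0.0062, 0.092]
ee_rot: [-0.12, -0.496, -0.069, 0.857]
contact_force: [0.3, 0.1, -1.0]
width: 0.0231
```

```bash
python3 chk.py
```

```text
tcp [ 0.4643 -0.0062  0.092 ] F [ 0.27  0.12 -0.98] t 30.35 tip z 0.0350 ledge -0.0374 -0.0002 w 0.0231
Rerr deg [ 0.06  0.05 -0.02]
```

Call:
{"method": "carry_out", "body": {"deltas": [0.047, -0.044, 0.081, 0, 0, 0, -1, 0.046, -0.043, 0.081, 0, 0, 0, -1, 0.047, -0.044, 0.081, 0, 0, 0, -1, 0.046, -0.043, 0.08, 0, 0, 0, -1, 0.047, -0.043, 0.081, 0, 0, 0, -1, 0.046, -0.044, 0.081, 0, 0, 0, -1, 0.047, -0.043, 0.081, 0, 0, 0, -1, 0.046, -0.043, 0.08, 0, 0, 0, -1, 0.047, -0.044, 0.081, 0, 0, 0, -1]}}

```text
clock: 31.48
position: [0.4095, 0.0025, 0.0919]
ee_rot: [-0.12, -0.496, -0.069, 0.857]
contact_force: [0.1, 0.4, -0.5]
width: 0.0226
```

```bash
python3 chk.py
```

```text
tcp [0.4095 0.0025 0.0919] F [ 0.12  0.41 -0.45] t 31.475 tip z 0.0350 ledge -0.0929 0.0001 w 0.0226
Rerr deg [ 0.06  0.05 -0.02]
```

Call:
{"method": "carry_out", "body": {"deltas": [0.046, -0.043, 0.081, 0, 0, 0, -1, 0.047, -0.044, 0.081, 0, 0, 0, -1, 0.046, -0.043, 0.08, 0, 0, 0, -1, 0.047, -0.043, 0.081, 0, 0, 0, -1, 0.046, -0.044, 0.081, 0, 0, 0, -1, 0.047, -0.043, 0.081, 0, 0, 0, -1, 0.046, -0.044, 0.08, 0, 0, 0, -1, 0.047, -0.043, 0.081, 0, 0, 0, -1, 0.046, -0.043, 0.081, 0, 0, 0, -1, 0, 0, 0, 0, 0, 0, -1]}}

```text
clock: 32.72
position: [0.3545, 0.0112, 0.092]
ee_rot: [-0.12, -0.495, -0.069, 0.858]
contact_force: [-0.3, 0.6, -0.8]
width: 0.0225
```

```bash
python3 chk.py;python3 - <<'E'
from h import *
im=snap('wrist','w15');d=snap('side');crop(d,(200,90,330,215),'d15c',6)
E
```

```text
tcp [0.3545 0.0112 0.092 ] F [-0.32  0.59 -0.76] t 32.725 tip z 0.0351 ledge -0.1486 0.0004 w 0.0225
Rerr deg [ 0.06  0.03 -0.02]
```

View pics/w15.png

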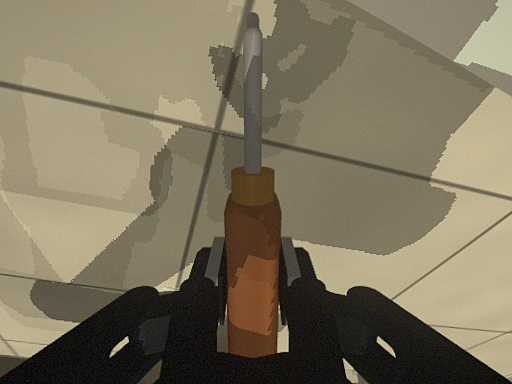

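View pics/d15c.png

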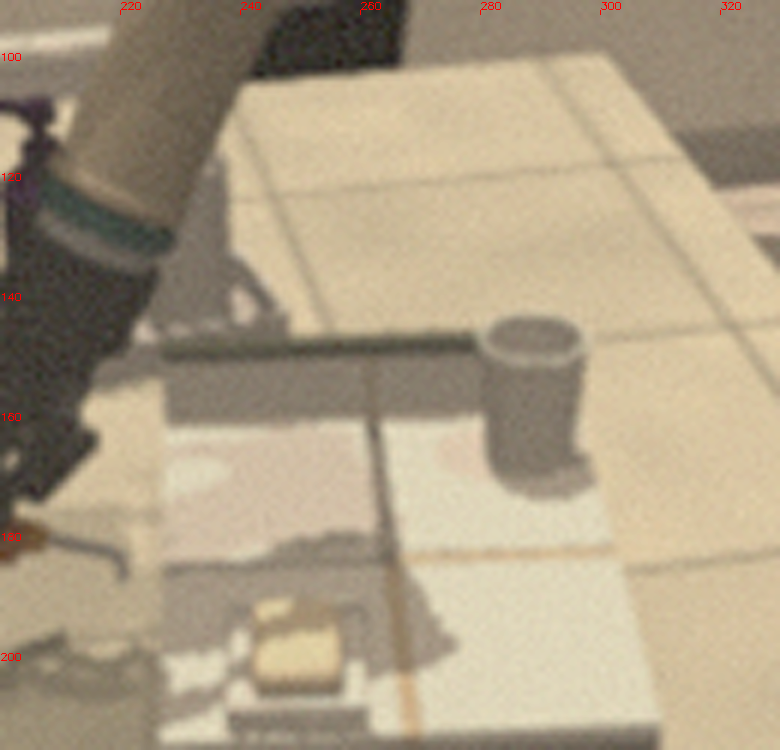

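```bash
python3 - <<'E'
from h import *
p,Rm=pose()
ph1=np.radians(182.4);N=44
tgt=np.array([.5265,-.3707,.17]);legs=[]
for i in range(1,N+1):
    f=i/N
    g=min(1,max(0,(i-8)/32))
    q=np.array([p[0],p[1],.24])*(1-g)+np.array([tgt[0],tgt[1],.17])*g
    if i<=8: q[2]=p[2]+(.24-p[2])*i/8
    legs.append((q,Ruse(PHI+(ph1-PHI)*f,TH*(1-min(1,max(0,(i-4)/30)))),1))
e=plan(p,Rm,legs,-1)
E
```

```text
[-0.27, 0, 0.15, -0.84, -0.02, 0.47, -1, -0.26, 0, 0.16, -0.81, 0, 0.48, -1, -0.27, 0, 0.15, -0.82, 0, 0.47, -1, -0.27, 0, 0.16, -0.82, 0, 0.47, -1, -0.27, 0, 0.15, -0.82, 0.25, 0.47, -1, -0.27, 0, 0.15, -0.84, 0.25, 0.45, -1, -0.27, 0, 0.15, -0.83, 0.25, 0.44, -1, -0.27, 0, 0.14, -0.85, 0.25, 0.42, -1, 0.07, 0.2, 0.05, -0.85, 0.25, 0.4, -1, 0.07, 0.2, 0.07, -0.86, 0.25, 0.4, -1]
[0.08, 0.19, 0.09, -0.87, 0.25, 0.37, -1, 0.08, 0.18, 0.09, -0.87, 0.25, 0.37, -1, 0.08, 0.17, 0.11, -0.88, 0.25, 0.34, -1, 0.09, 0.17, 0.12, -0.89, 0.25, 0.33, -1, 0.08, 0.15, 0.13, -0.89, 0.25, 0.32, -1, 0.09, 0.15, 0.15, -0.9, 0.25, 0.3, -1, 0.09, 0.13, 0.15, -0.9, 0.25, 0.28, -1, 0.09, 0.12, 0.16, -0.9, 0.25, 0.27, -1, 0.08, 0.11, 0.17, -0.92, 0.25, 0.25, -1, 0.09, 0.1, 0.18, -0.91, 0.25, 0.24, -1]
[0.08, 0.08, 0.19, -0.92, 0.25, 0.22, -1, 0.08, 0.07, 0.19, -0.92, 0.25, 0.21, -1, 0.08, 0.06, 0.2, -0.93, 0.25, 0.19, -1, 0.08, 0.04, 0.2, -0.93, 0.25, 0.17, -1, 0.07, 0.03, 0.21, -0.93, 0.25, 0.15, -1, 0.07, 0.01, 0.21, -0.94, 0.25, 0.14, -1, 0.07, 0, 0.21, -0.93, 0.25, 0.13, -1, 0.06, -0.02, 0.21, -0.94, 0.25, 0.1, -1, 0.06, -0.02, 0.21, -0.95, 0.25, 0.09, -1, 0.06, -0.05, 0.21, -0.94, 0.25, 0.08, -1]
[0.05, -0.06, 0.21, -0.94, 0.25, 0.06, -1, 0.04, -0.07, 0.2, -0.95, 0.25, 0.04, -1, 0.05, -0.08, 0.2, -0.94, 0.25, 0.02, -1, 0.04, -0.1, 0.19, -0.95, 0.25, 0.01, -1, 0.03, -0.11, 0.19, -0.94, 0, 0, -1, 0.04, -0.12, 0.18, -0.95, 0, 0, -1, 0.04, -0.14, 0.17, -0.94, 0, 0, -1, 0.03, -0.14, 0.17, -0.95, 0, 0, -1, 0.04, -0.16, 0.15, -0.94, 0, 0, -1, 0.04, -0.16, 0.14, -0.95, 0, 0, -1]
[0, 0, 0, -0.95, 0, 0, -1, 0, 0, 0, -0.94, 0, 0, -1, 0, 0, 0, -0.95, 0, 0, -1, 0, 0, 0, -0.94, 0, 0, -1]
end [ 0.5265 -0.3705  0.1698] 44 rows
```

Call:
{"method": "carry_out", "body": {"deltas": [-0.27, 0, 0.15, -0.84, -0.02, 0.47, -1, -0.26, 0, 0.16, -0.81, 0, 0.48, -1, -0.27, 0, 0.15, -0.82, 0, 0.47, -1, -0.27, 0, 0.16, -0.82, 0, 0.47, -1, -0.27, 0, 0.15, -0.82, 0.25, 0.47, -1, -0.27, 0, 0.15, -0.84, 0.25, 0.45, -1, -0.27, 0, 0.15, -0.83, 0.25, 0.44, -1, -0.27, 0, 0.14, -0.85, 0.25, 0.42, -1, 0.07, 0.2, 0.05, -0.85, 0.25, 0.4, -1, 0.07, 0.2, 0.07, -0.86, 0.25, 0.4, -1]}}

```text
clock: 34.08
position: [0.3664, -0.0127, 0.2357]
ee_rot: [-0.38, -0.486, -0.247, 0.747]
contact_force: [-1.1, -0.3, -1.1]
width: 0.0226
```

Call:
{"method": "carry_out", "body": {"deltas": [0.08, 0.19, 0.09, -0.87, 0.25, 0.37, -1, 0.08, 0.18, 0.09, -0.87, 0.25, 0.37, -1, 0.08, 0.17, 0.11, -0.88, 0.25, 0.34, -1, 0.09, 0.17, 0.12, -0.89, 0.25, 0.33, -1, 0.08, 0.15, 0.13, -0.89, 0.25, 0.32, -1, 0.09, 0.15, 0.15, -0.9, 0.25, 0.3, -1, 0.09, 0.13, 0.15, -0.9, 0.25, 0.28, -1, 0.09, 0.12, 0.16, -0.9, 0.25, 0.27, -1, 0.08, 0.11, 0.17, -0.92, 0.25, 0.25, -1, 0.09, 0.1, 0.18, -0.91, 0.25, 0.24, -1]}}

```text
clock: 35.33
position: [0.4194, -0.1322, 0.2134]
ee_rot: [0.565, 0.429, 0.443, -0.549]
contact_force: [0.0, 0.7, -1.2]
width: 0.0231
```

Call:
{"method": "carry_out", "body": {"deltas": [0.08, 0.08, 0.19, -0.92, 0.25, 0.22, -1, 0.08, 0.07, 0.19, -0.92, 0.25, 0.21, -1, 0.08, 0.06, 0.2, -0.93, 0.25, 0.19, -1, 0.08, 0.04, 0.2, -0.93, 0.25, 0.17, -1, 0.07, 0.03, 0.21, -0.93, 0.25, 0.15, -1, 0.07, 0.01, 0.21, -0.94, 0.25, 0.14, -1, 0.07, 0, 0.21, -0.93, 0.25, 0.13, -1, 0.06, -0.02, 0.21, -0.94, 0.25, 0.1, -1, 0.06, -0.02, 0.21, -0.95, 0.25, 0.09, -1, 0.06, -0.05, 0.21, -0.94, 0.25, 0.08, -1]}}

```text
clock: 36.58
position: [0.4725, -0.2518, 0.1913]
ee_rot: [0.661, 0.291, 0.618, -0.311]
contact_force: [0.5, -0.1, -1.0]
width: 0.0226
```

Call:
{"method": "carry_out", "body": {"deltas": [0.05, -0.06, 0.21, -0.94, 0.25, 0.06, -1, 0.04, -0.07, 0.2, -0.95, 0.25, 0.04, -1, 0.05, -0.08, 0.2, -0.94, 0.25, 0.02, -1, 0.04, -0.1, 0.19, -0.95, 0.25, 0.01, -1, 0.03, -0.11, 0.19, -0.94, 0, 0, -1, 0.04, -0.12, 0.18, -0.95, 0, 0, -1, 0.04, -0.14, 0.17, -0.94, 0, 0, -1, 0.03, -0.14, 0.17, -0.95, 0, 0, -1, 0.04, -0.16, 0.15, -0.94, 0, 0, -1, 0.04, -0.16, 0.14, -0.95, 0, 0, -1]}}

```text
clock: 37.83
position: [0.5261, -0.3708, 0.1692]
ee_rot: [0.702, 0.078, 0.704, -0.077]
contact_force: [0.0, 0.1, -1.3]
width: 0.0226
```

Call:
{"method": "carry_out", "body": {"deltas": [0, 0, 0, -0.95, 0, 0, -1, 0, 0, 0, -0.94, 0, 0, -1, 0, 0, 0, -0.95, 0, 0, -1, 0, 0, 0, -0.94, 0, 0, -1, 0, 0, 0, 0, 0, 0, -1, 0, 0, 0, 0, 0, 0, -1]}}

```text
clock: 38.58
position: [0.5261, -0.3704, 0.1694]
ee_rot: [0.707, -0.014, 0.707, 0.015]
contact_force: [-0.2, -0.2, -1.3]
width: 0.0224
```

```bash
python3 - <<'E'
from h import *
im=snap('wrist','w16')
p,Rm=pose();print(p,Rm.round(4),readout.get_state()['clock'])
T=Ruse(np.radians(182.4),0)
plan(p,Rm,[((.5265,-.3707,.05),T,6),((.5265,-.3707,.016),T,4)],-1)
E
```

```text
[ 0.52618273 -0.37043472  0.16950361] [[-1.000e-03 -4.090e-02  9.992e-01]
 [ 3.000e-04  9.992e-01  4.090e-02]
 [-1.000e+00  4.000e-04 -1.000e-03]] 38.625
[0.33, 0, 0, 0, 0, 0, -1, 0.33, 0, 0, 0, 0, 0, -1, 0.34, 0, 0, -0.01, -0.01, 0, -1, 0.33, 0, 0, 0, 0, 0, -1, 0.33, 0, 0.01, 0, 0, 0, -1, 0.33, -0.01, 0, 0, 0, -0.01, -1, 0.14, 0, 0, 0, 0, 0, -1, 0.14, 0, 0, 0, 0, 0, -1, 0.15, 0, 0, 0, 0, 0, -1, 0.14, 0, 0, 0, 0, 0, -1]
end [ 0.5267 -0.371   0.0159] 10 rows
```

View pics/w16.png

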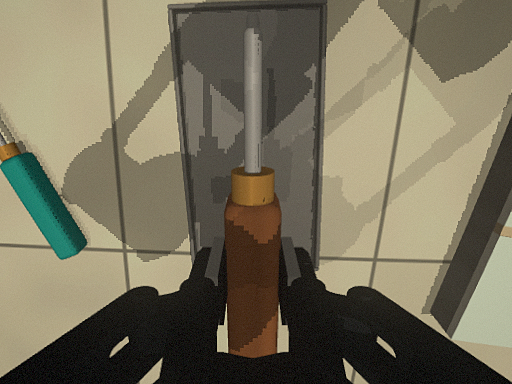

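Raker sits back over the tray as at the pick. Lower it.

Call:
{"method": "carry_out", "body": {"deltas": [0.33, 0, 0, 0, 0, 0, -1, 0.33, 0, 0, 0, 0, 0, -1, 0.34, 0, 0, 0, 0, 0, -1, 0.33, 0, 0, 0, 0, 0, -1, 0.33, 0, 0, 0, 0, 0, -1, 0.33, 0, 0, 0, 0, 0, -1, 0.15, 0, 0, 0, 0, 0, -1, 0.15, 0, 0, 0, 0, 0, -1, 0.15, 0, 0, 0, 0, 0, -1, 0.13, 0, 0, 0, 0, 0, -1]}}

```text
clock: 39.88
position: [0.5264, -0.3706, 0.0153]
ee_rot: [0.707, -0.015, 0.707, 0.015]
contact_force: [-0.3, 0.6, -1.2]
width: 0.0228
```

Call:
{"method": "carry_out", "body": {"deltas": [0.04, 0, 0, 0, 0, 0, -1, 0.03, 0, 0, 0, 0, 0, -1, 0, 0, 0, 0, 0, 0, -1]}}

```text
clock: 40.25
position: [0.5263, -0.3705, 0.0114]
ee_rot: [0.707, -0.015, 0.707, 0.015]
contact_force: [-0.1, -1.2, -0.1]
width: 0.0226
```

Call:
{"method": "carry_out", "body": {"deltas": [0.015, 0, 0, 0, 0, 0, -1, 0, 0, 0, 0, 0, 0, -1]}}

```text
clock: 40.5
position: [0.5262, -0.3705, 0.0105]
ee_rot: [0.707, -0.015, 0.707, 0.015]
contact_force: [0.2, -0.2, -0.7]
width: 0.0225
```

Call:
{"method": "carry_out", "body": {"deltas": [0.015, 0, 0, 0, 0, 0, -1, 0, 0, 0, 0, 0, 0, -1]}}

```text
clock: 40.75
position: [0.5263, -0.3705, 0.0098]
ee_rot: [0.707, -0.015, 0.707, 0.015]
contact_force: [-0.7, -0.5, 1.1]
width: 0.0228
```

Call:
{"method": "carry_out", "body": {"deltas": [0, 0, 0, 0, 0, 0, 0.1, 0, 0, 0, 0, 0, 0, 0.1, 0, 0, 0, 0, 0, 0, 0.1, -0.2, 0, 0, 0, 0, 0, 0.1, -0.5, 0, 0, 0, 0, 0, 0.1, -0.8, 0, 0, 0, 0, 0, 0.1, -0.9, 0, 0, 0, 0, 0, 0.5, -0.9, 0, 0, 0, 0, 0, 1, 0, 0, 0, 0, 0, 0, 1, 0, 0, 0, 0, 0, 0, 1]}}

```text
clock: 42.0
position: [0.526, -0.3701, 0.2078]
ee_rot: [0.707, -0.015, 0.707, 0.015]
contact_force: [0.3, -1.3, 0.4]
width: 0.0852
```

```bash
python3 - <<'E'
from h import *
s=readout.get_state();print(s['position'],s['width'],s['contact_force'],s['clock'])
im=snap('wrist','w17');C=cloud(im)
d=snap('side','d17');e=snap('scene','s17')
crop(d,(180,90,330,320),'d17c',3);crop(e,(130,100,400,260),'s17c',3)
E
```

```text
[ 0.52597462 -0.37014499  0.20779379] 0.08518564947314672 [ 0.26213009 -1.32298182  0.40813347] 42.0
```

View pics/w17.png

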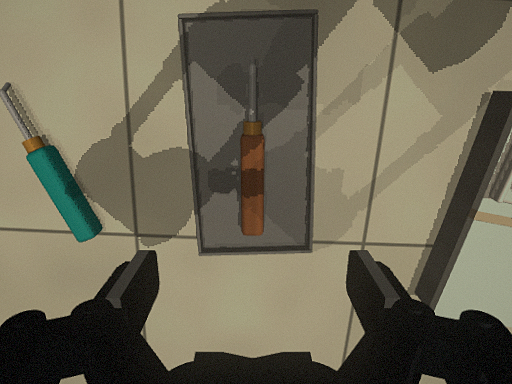

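View pics/d17c.png

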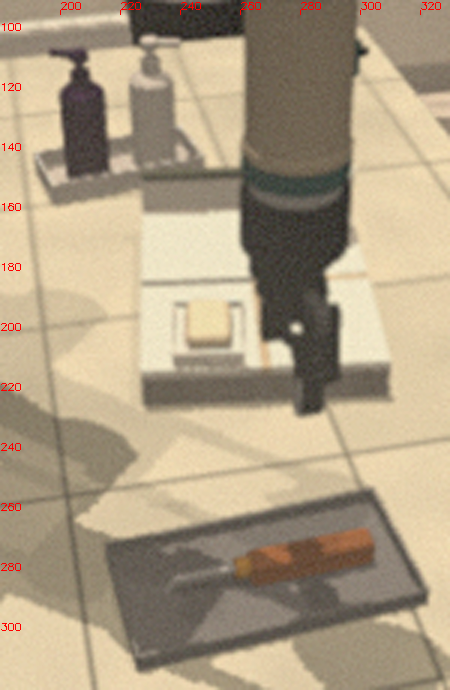

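View pics/s17c.png

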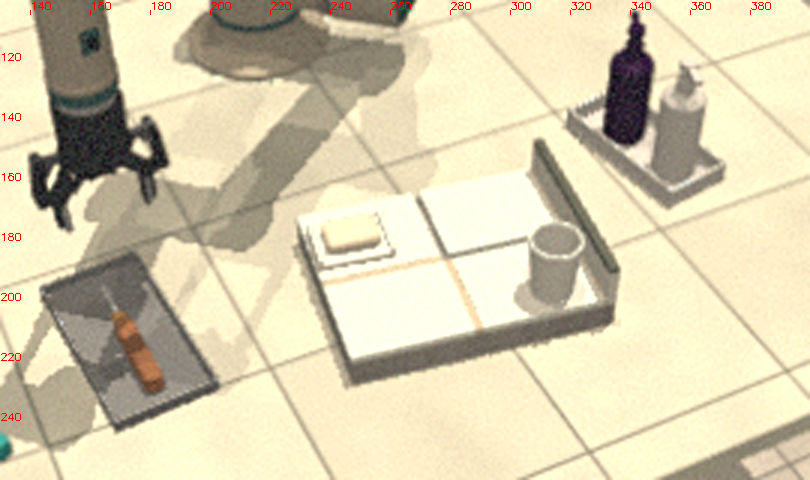

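```bash
python3 -c "
from rig import job
print(job.sign_off())"
```

```text
the job is handed in; nothing more can be done
None
```

The whole job was done in the order asked and handed in at about 42 s of the 72 s allowed; the hand-in reports no verdict.

- **Bottle:** I gripped it by the collar, lifted it off the joint and stood it in the free half of the bath tray. It stands upright there in the last scene and side pictures, clear of the other bottle.
- **Joint:** I first touched the joint's bottom lightly, then raised the tip about 1 mm. It ran from the closed end, round the corner and out to about 23 mm past the front edge. Speed was about 5 cm/s. In my readings at the ends of the moves, the tip's computed position stayed within 1 mm of the centre line, and forces were about 2 N or less. The pass paused for about 0.1 s at the corner.
- **Raker:** It is back in its tray where it lay before. The last pictures show the raker in the tray, the gripper clear of everything, and the tumbler, soap dish and other bottle apparently where they stood, judged by eye rather than measured.

**What disagreed:**
- **Raker tip:** the wrist camera put it about 2 mm further forward than my first estimate, so I corrected for that before entering the joint.
- **Joint bottom:** contact came about 1 mm lower than computed.
- **Bath tray:** it measured about 5 mm short of its stated length, which was well within the room available.
- **Gripper width:** it read about 1.5 mm under the known sizes on both grips.

I had no way to check the crumbs; none could be made out in the pictures.

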